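Put the coffee corner back on its slates

ROBOT

A 6-joint arm with a two-finger parallel gripper is mounted at the origin on the work surface. World frame = base frame: x ahead of the robot, y to its left, z up, the work surface at z = 0. Lengths are in m, angles in degrees, forces in N, time in s.
With the tool pointing down it reaches from about 0.375 to 0.975 m from the base axis. Payload 3.8 kg.
Tool frame: the origin (TCP) lies on the centre line of the jaws, within the pads' length; the fingertips stand 22 mm ahead of it and the grasp point (between the pads) lies 3 mm ahead of it; z points along the fingers, y is the line along which they close (so a half turn about z gives the same grasp; the last joint's range is limited). The gripper opens to 85 mm and grips with 20 to 120 N. Pads are 22 mm wide; open, the fingers measure 114 mm over their backs; the gripper's body (76 mm by 85 mm) begins 54 mm behind the grasp point. The pads swing forward as they close: fully open they stand 13 mm farther back than shut.
Start: joints at [69.334, 15.12, 91.902, -0, 72.978, -2.114], TCP at [0.215, 0.64, 0.253] pointing down, gripper open.
Joint ranges: [-150.88, 150.88], [-54.13, 125.18], [17.81, 147.31], [-75.09, 255.09], [0, 152.58], [-146.25, 146.25]. Speed limits (degrees/s): [147.25, 147.25, 180, 180, 180, 180].

INTERFACE

Orientations are given as [roll, pitch, yaw] about the fixed x, y, z axes, in that order (R = Rz(yaw) Ry(pitch) Rx(roll)).
In Python, from rig import * gives the robot as it stands. The module is installed in compiled form; this text tells all that it offers.
- The arm moves only by the tool carry_out, never from a script. Its argument "motion" is a list of rows, each an object with "travel": the shift along the tool's x, y, z in parts of the range, where 1.0 means 750 mm, a list of three; "twist": the turn, a rotation vector about the tool's x, y, z in fractions of the full range, 1 being 60 degrees, a list of three. A call has 1 to 5 rows; each row is the pose to reach, as a shift and turn from the pose commanded when the call began, along the tool's axes at that moment; what a row does not reach only later rows make up. A row lasts 1/10 s, in which the tool goes at most 50 mm and 8.59 degrees, less where a joint would pass 70% of its speed; a pose out of reach is approached as far as the arm can. A shift or turn number past 1, either way, is cut back to 1. A call with a gripper value outside its range is refused whole. "fingers" is the opening, from 0 (shut) to 1 (fully open), set as the call begins (left out, the last holds). The fingers move at their own pace and stop on an object; the grip force is fixed at half the most. Time passes only in rows, so rows that repeat a pose let the fingers close. It gives the time, the measured TCP pose, the force, the opening and the grip force at its end, in the units of the state.
- observe(): the state, without advancing time (a new reading comes with each control period).
- snapshot(name): name is "scene" or "top" or "wrist"; returns (picture, depth): 384x512x3 uint8, red, green, blue; 384x512 float32, m along the optical axis (not along the pixel's ray), 0 where there is no reading.
- camera_params(name): a dict with "intrinsics" (3x3 intrinsics, pixels), "R" (3x3) and "t" (3): a world point X has camera coordinates R X + t. Camera axes: x right, y down, z forward; pixel columns grow to the right and rows downward; lengths in m; the calibration is good to about 2 mm. A picture is of the moment at which its call begins: read the wrist's pose just before it. camera_params takes no time and is no camera call; for the wrist camera it gives the pose at the moment of the call.
- sign_off(): hands the job in; it is judged then, once.
Trained networks look in the newest picture that a camera, given by its name, has taken for a name from the list of things; names that differ only in an ending like _2 or _b are one class to them, and where a whole thing is asked for, a point or a joint stands for the part that bears it (a point fixed in the world has none). Each returns a list of dicts, best first, with "confidence" (0 to 1); they miss things now and then, are a little off and sometimes report something else, mostly with a low value. They report only what shows in the picture. A call takes as long as a camera call. They do not tell look-alikes from the thing itself.
- find_in(camera, thing): "centre" ([x, y, z] in m, in the coordinates of the camera as it stood for that picture, good to about 4 mm: the middle of the surface that is visible of it).
- tip_of(camera, thing): "centre" ([x, y, z] in m, in the coordinates of the camera as it stood for that picture, good to about 4 mm: a listed point, or the origin of a listed thing).
The state is a dict: "clock": time; "qpos": joint angles; "qvel": joint speeds; "tau": joint torques, N m; "tool_pos": TCP position; "ee_rot": TCP orientation; "wrist_force": force on the tool from outside, world axes, zero at the start; "torque": the same for the moment, N m; "width": opening from 0.0 (shut) to 1.0 (fully open); "finger_force": force on a finger pad.
Only numpy, scipy, OpenCV 4.12 (cv2) and the standard library are available. Lean on these libraries where they do the work, as an engineer would, in place of code of your own. Each camera call takes 0.05 s, during which the arm holds its last target. There are 200 camera calls.

TASK

Tidy the coffee corner: stand each container on the slate of its own outline, centred and squared up with it - the square caddy on the square slate, the oblong tin lengthwise on the oblong slate, the wide beaker upright on the round slate. Once the wide beaker stands there on its own, nest the slim beaker upright in it, right down to the bottom. Set things down rather than drop them, and leave the pepper mill and the mug where they are.

Things in the scene. Friction and masses are not known exactly. Their poses are not given: they have to be found in the camera images.
- caddy: Loose square tea caddy, aluminium with a light wooden lid: body 60 x 60 mm and 74 mm high, lid 54 x 54 mm on top of it and fixed to it, 84 mm high in all, about 250 g. Origin: centre of its underside; z up, x and y along its sides. Grip it by two facing sides of the body.
- tin: Loose oblong pod tin, aluminium with a light wooden lid: body 100 mm long (x), 50 mm wide (y) and 50 mm high, lid 94 x 44 mm on top of it and fixed to it, 60 mm high in all, about 220 g. Origin: centre of its underside; x along its length, z up. Grip it across its 50 mm width.
- wide_beaker: Loose white ceramic beaker, no handle, the short wide one: 80 mm high, outside diameter 52 mm at the foot, 68 mm at the rim, wall 3 mm, bottom 5 mm thick, open on top (inside 62 mm at the mouth, 46 mm at the bottom), about 200 g. Origin: centre of its underside; z up. Grip it across the outside just below the rim.
- slim_beaker: Loose white ceramic beaker, no handle, the tall slim one: 105 mm high, outside diameter 40 mm at the foot, 60 mm at the rim, wall 3 mm, bottom 5 mm, about 160 g. Origin: centre of its underside; z up. Nested home, its foot is 5 mm above the wide beaker's, with 3 mm play all round, its rim 30 mm proud. Grip the outside within 25 mm of the rim, to keep the fingers above the wide beaker.
- slate_square: Square slate, 90 x 90 mm, 8 mm thick, dark grey, flat, fixed to the worktop. Origin: centre of its underside on the worktop; x and y along its sides, z up; its top is 8 mm above the origin.
- slate_oblong: Oblong slate, 130 mm (x) by 80 mm (y), 8 mm thick, dark grey, flat, fixed to the worktop. Origin: centre of its underside on the worktop; x along its length, z up; its top is 8 mm above the origin.
- slate_round: Round slate, 96 mm in diameter, 8 mm thick, dark grey, flat, fixed to the worktop. Origin: centre of its underside on the worktop; z up; its top is 8 mm above the origin.
- mill: Bystander: loose dark wooden pepper mill, turned, 54 mm in diameter at the foot and 125 mm high. Origin: centre of its underside. Not to be disturbed.
- mug: Bystander: loose terracotta mug, 72 mm in diameter and 75 mm high, with a handle on its +y side that reaches about 75 mm from its axis. Origin: centre of its underside. Not to be disturbed.
Not all that is in view belongs to the job. Leave any blue or purple look-alike of the wide_beaker alone.

How it is judged:
By the outcome, as a careful person would: the job done as asked, in the order asked, and still so for the second after the job is handed in, with the robot touching nothing.
It also fails if it takes over 109 s, if anything falls off the work surface, if the arm or the gripper's body presses on something with over 40 N, if the wrist force passes 120 N, or if a joint passes its speed limit or range.

## Working session

There is one attempt and no reset: what is moved stays moved. The work goes in short steps, Python scripts to look and compute and a tool call to move; the robot and the scene stay as the last step left them, time stands still between calls to the robot, and variables do not carry over. Pictures are saved under pics/ and viewed, at most 14 in all, crops included, and the job is handed in when it is done.

Besides the shell and the picture viewer there is one more tool, called after ">>>" in YAML: its name, and indented under it one key for each argument. carry_out: Moves the arm, as the interface text tells. Its arguments: {"type":"object","properties":{"motion":{"type":"array","items":{"type":"object","properties":{"travel":{"type":"array","items":{"type":"number"}},"twist":{"type":"array","items":{"type":"number"}}}}},"fingers":{"type":"number"}},"required":["motion"]}

```bash
mkdir -p pics
cat > h.py <<'E'
from rig import *
import numpy as np, cv2
from scipy.spatial.transform import Rotation as Ro
def shot(cam,fn=None):
    cp=camera_params(cam); im,d=snapshot(cam)
    if fn: cv2.imwrite('pics/'+fn,im[:,:,::-1])
    return im,d,cp
def cloud(d,cp):
    K=np.array(cp['intrinsics']);v,u=np.indices(d.shape)
    c=np.stack([(u-K[0,2])/K[0,0]*d,(v-K[1,2])/K[1,1]*d,d],-1)
    return (c-np.array(cp['t']))@np.array(cp['R'])
def toW(c,cp): return np.array(cp['R']).T@(np.array(c)-np.array(cp['t']))
def pix(X,cp):
    c=np.array(cp['R'])@X+np.array(cp['t']);p=np.array(cp['intrinsics'])@c;return p[:2]/p[2]
E
python3 - <<'E'
from h import *
s=observe();print(s)
for cam in ('top','scene'):
    im,d,cp=shot(cam,cam+'0.png');np.savez(cam+'0.npz',im=im,d=d,**{k:np.array(v) for k,v in cp.items()})
    print(cam,np.array(cp['R']).round(2).tolist(),np.array(cp['t']).round(3))
    for n in 'caddy tin wide_beaker slim_beaker slate_square slate_oblong slate_round mill mug'.split():
        for r in tip_of(cam,n):
            X=toW(r['centre'],cp);print(n,round(r['confidence'],2),X.round(3),pix(X,cp).round())
print(observe()['clock'])
E
```

```text
{'clock': 0.0, 'qpos': array([ 6.93349614e+01,  1.51722127e+01,  9.19810023e+01,  1.41382136e-03,
        7.29775262e+01, -2.11373120e+00]), 'qvel': array([-0.01782314,  0.03417634,  0.00696633, -0.05160009,  0.06151479,
       -0.04084654]), 'tau': array([-9.36014985e-04, -5.15103364e+01, -3.67319119e+01, -3.34418701e-05,
        1.26480989e-02, -2.09196662e-05]), 'tool_pos': array([0.21450285, 0.63929381, 0.25192842]), 'ee_rot': array([-1.79869397e+02, -6.17216881e-03,  1.61448270e+02]), 'wrist_force': array([ 0.34117494,  0.07051655, -0.49351376]), 'torque': array([ 0.01705249,  0.00992099, -0.06048237]), 'finger_force': 0.0, 'width': 0.9992664119173232}
top [[-0.0, -1.0, -0.0], [-0.98, 0.0, -0.18], [0.18, 0.0, -0.98]] [0.026 0.479 1.383]
caddy 0.56 [ 0.422  0.079 -0.001] [238. 205.]
tin 0.74 [ 0.608 -0.162  0.001] [319. 143.]
wide_beaker 0.88 [ 0.425  0.253 -0.   ] [179. 204.]
wide_beaker 0.79 [0.482 0.369 0.002] [140. 185.]
wide_beaker 0.59 [ 0.298  0.283 -0.   ] [167. 248.]
slim_beaker 0.94 [ 0.443 -0.291  0.   ] [364. 198.]
slate_square 0.76 [ 0.421 -0.104  0.002] [300. 205.]

[... 165 characters left out ...]
0.583 0.336 0.003] [152. 151.]
mug 0.98 [ 0.585 -0.007 -0.003] [267. 151.]
scene [[-0.59, 0.81, 0.03], [0.43, 0.34, -0.84], [-0.68, -0.48, -0.55]] [ 0.264 -0.173  1.536]
caddy 0.83 [ 0.42   0.082 -0.005] [288. 212.]
caddy 0.32 [ 0.586 -0.004  0.002] [223. 228.]
tin 0.78 [ 0.605 -0.153 -0.001] [174. 210.]
wide_beaker 0.95 [0.429 0.257 0.003] [347. 236.]
wide_beaker 0.85 [0.295 0.285 0.   ] [380. 217.]
slim_beaker 0.68 [ 0.444 -0.29  -0.002] [180. 171.]
slate_square 0.97 [ 0.421 -0.09  -0.   ] [237. 189.]
slate_oblong 0.64 [0.6   0.17  0.001] [278. 259.]
slate_round 0.63 [ 0.601 -0.332 -0.003] [130. 188.]
mill 0.63 [0.585 0.342 0.002] [349. 288.]
mug 0.75 [ 0.586 -0.007 -0.   ] [222. 228.]
1.0
```

Run:
```python
import cv2
a=cv2.imread('pics/top0.png')[100:290,110:410];cv2.imwrite('pics/t1.png',cv2.resize(a,None,fx=2.6,fy=2.6,interpolation=cv2.INTER_CUBIC))
a=cv2.imread('pics/scene0.png')[130:320,100:420];cv2.imwrite('pics/s1.png',cv2.resize(a,None,fx=2.5,fy=2.5,interpolation=cv2.INTER_CUBIC))
```

```text
(no output)
```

View pics/t1.png

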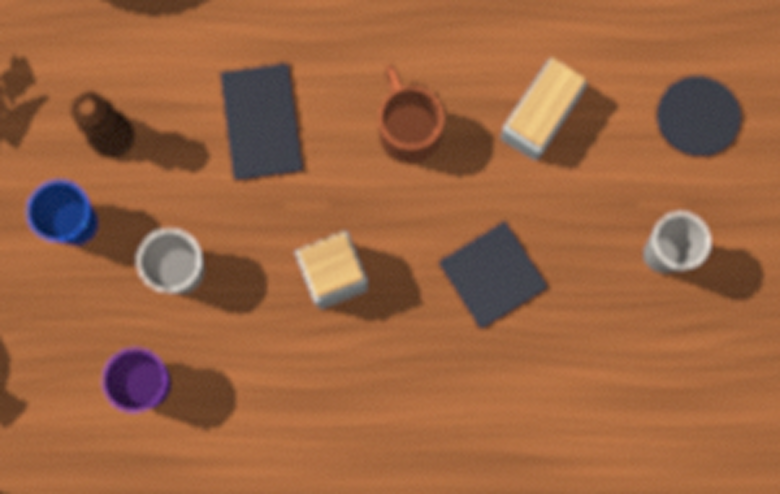

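View pics/s1.png

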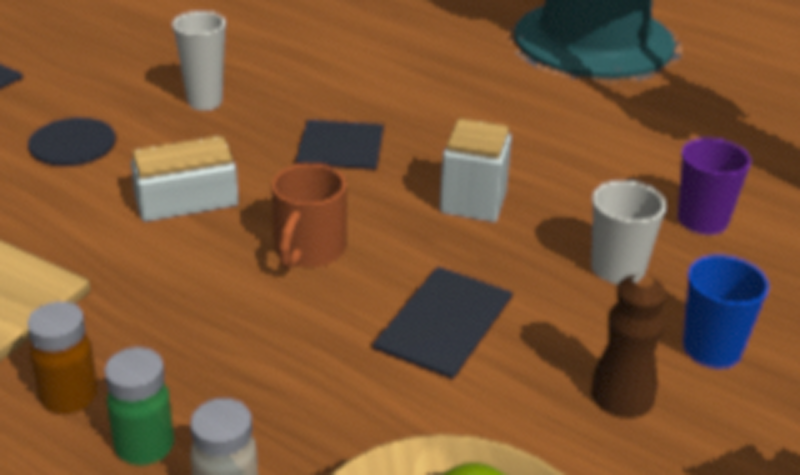

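Picture: in the top crop the white beaker (full-image px 175,200), the blue (134,181) and the purple (162,246) share the wide shape. The white one fits "white ceramic", so that is the wide beaker; blue and purple are decoys. The slim beaker is the tall white one at (370,193). All of them are upright, and the enlarged crop confirms this.

```bash
cat > fit.py <<'E'
from h import *
def lidfit(P,c,z,r=.08,tol=.006):
    m=(np.abs(P[...,2]-z)<tol)&(np.hypot(P[...,0]-c[0],P[...,1]-c[1])<r)
    q=P[m][:,:2];return q
def rect(q):
    (x,y),(w,h),a=cv2.minAreaRect((q*1000).astype(np.float32));return round(x,1),round(y,1),round(w,1),round(h,1),round(a,1)
def onplane(cp,z,shape=(384,512)):
    K=np.array(cp['intrinsics']);R=np.array(cp['R']);v,u=np.indices(shape)
    r=np.stack([(u-K[0,2])/K[0,0],(v-K[1,2])/K[1,1],np.ones(shape)],-1)@R;C=-R.T@np.array(cp['t'])
    return C+r*((z-C[2])/r[...,2])[...,None]
E
python3 - <<'E'
from fit import *
for cam in('top','scene'):
    f=np.load(cam+'0.npz');im,d=f['im'],f['d'];P=cloud(d,f)
    hsv=cv2.cvtColor(im,cv2.COLOR_RGB2HSV)
    for n,c in dict(square=(.421,-.097),oblong=(.598,.167),round=(.605,-.334)).items():
        Q=onplane(f,.008)
        m=((im[...,0].astype(int)-im[...,2]<8)&(im.max(-1)<110)&(np.hypot(Q[...,0]-c[0],Q[...,1]-c[1])<.095))
        q=Q[m][:,:2];print(cam,n,m.sum(),(q.mean(0)*1000).round(1),rect(q), 'z',np.median(P[m][:,2]).round(4))
        e=np.linalg.eigh(np.cov(q.T));print('   pca',np.degrees(np.arctan2(*e[1][::-1,1])).round(1))
    for n,c,z in(('caddy',(.422,.08),.084),('tin',(.607,-.158),.06)):
        Q=onplane(f,z)
        m=(im[...,0].astype(int)>150)&(hsv[...,1]<150)&(hsv[...,1]>50)&(np.hypot(Q[...,0]-c[0],Q[...,1]-c[1])<.07)&(np.abs(P[...,2]-z)<.012)
        q=Q[m][:,:2];print(cam,n,m.sum(),(q.mean(0)*1000).round(1),rect(q),'z',np.median(P[m][:,2]).round(4))
        e=np.linalg.eigh(np.cov(q.T));print('   pca',np.degrees(np.arctan2(*e[1][::-1,1])).round(1))
    for n,c,z in(('wide',(.427,.255),.08),('slim',(.443,-.291),.105)):
        m=(np.abs(P[...,2]-z)<.006)&(np.hypot(P[...,0]-c[0],P[...,1]-c[1])<.055)
        print(cam,n,m.sum(),cv2.minEnclosingCircle((P[m][:,:2]*1000).astype(np.float32)))
E
```

```text
top square 842 [419.5 -99.9] (419.7, -100.1, 84.8, 85.5, 31.7) z 0.0074
   pca 113.1
top oblong 1014 [597.3 162.2] (597.7, 162.4, 123.7, 75.2, 8.3) z 0.0069
   pca -171.6
top round 696 [ 602.1 -338.6] (603.2, -338.9, 86.2, 86.7, 87.6) z 0.0075
   pca 82.9
top caddy 390 [419.1  78.8] (418.8, 79.2, 54.6, 57.6, 20.9) z 0.0828
   pca 101.1
top tin 498 [ 603.7 -158.1] (604.0, -157.7, 45.5, 93.9, 56.0) z 0.0593
   pca 146.2
top wide 86 ((425.2516174316406, 251.3100128173828), 33.834320068359375)
top slim 99 ((441.0619812011719, -290.3558044433594), 30.224933624267578)
scene square 488 [425.1 -90.6] (425.5, -91.5, 86.6, 85.6, 31.7) z 0.0074
   pca 80.0
scene oblong 1261 [605.4 170.6] (602.6, 169.6, 127.4, 77.4, 8.1) z 0.0075
   pca -171.7
scene round 461 [ 608.  -328.1] (608.2, -328.7, 91.9, 86.9, 47.9) z 0.0068
   pca 54.2
scene caddy 235 [422.6  85.9] (423.9, 86.1, 58.4, 53.7, 20.8) z 0.0833
   pca 61.0
scene tin 410 [ 609.6 -147.9] (609.4, -148.0, 52.4, 92.9, 56.1) z 0.0587
   pca 145.3
scene wide 165 ((426.6985168457031, 255.57147216796875), 35.5906867980957)
scene slim 85 ((440.42327880859375, -283.43121337890625), 32.7450065612793)
```

```bash
cat >> h.py <<'E'
def to(x,y,z,yaw,s=None):
    s=s or observe();p=s['tool_pos'];R=Ro.from_euler('xyz',s['ee_rot'],degrees=True)
    T=Ro.from_euler('xyz',[180,0,yaw],degrees=True)
    print('t',round(s['clock'],2),'travel',(R.inv().apply(np.array([x,y,z])-p)*1000).round(1),'twist',(R.inv()*T).as_rotvec(degrees=True).round(2),'F',s['wrist_force'].round(1),'w',round(s['width'],3))
E
python3 -c "
from h import *
to(.421,.082,.25,110.9)"
```

```text
t 1.0 travel [-373.1 -463.3    3.3] twist [ 0.   -0.   50.55] F [-0.4 -0.7 -0.1] w 1.0
```

The rows are not in the units I measure in: shifts go in shares of 750 mm and turns go in shares of 60 degrees. I convert before sending: -195 mm is -0.26, -156 mm is -0.208, 42.5 degrees is 0.7083.

>>> carry_out:
  motion:
    - {"travel": [-0.0413,-0.052,0],"twist": [0,0,0.1417]}
    - {"travel": [-0.0827,-0.104,0],"twist": [0,0,0.2833]}
    - {"travel": [-0.124,-0.156,0],"twist": [0,0,0.425]}
    - {"travel": [-0.1653,-0.208,0],"twist": [0,0,0.5667]}
    - {"travel": [-0.2067,-0.26,0],"twist": [0,0,0.7083]}
  fingers: 1

```text
clock: 1.5
tool_pos: [0.3, 0.404, 0.2534]
ee_rot: [180.0, 0.0, 118.6]
wrist_force: [1.2, -0.0, -0.0]
width: 0.998
finger_force: 0.0
```

```bash
python3 -c "
from h import *
to(.421,.082,.25,110.9)"
```

```text
t 1.5 travel [-340.6  -48.1    3.4] twist [0.04 0.   7.74] F [ 1.2 -0.  -0. ] w 0.998
```

To row units: -245 mm is -0.3267, -196 mm is -0.2613, 7.7 degrees is 0.1283.

>>> carry_out:
  motion:
    - {"travel": [-0.0653,-0.0093,0],"twist": [0,0,0.0333]}
    - {"travel": [-0.1307,-0.0187,0],"twist": [0,0,0.0667]}
    - {"travel": [-0.196,-0.028,0],"twist": [0,0,0.1]}
    - {"travel": [-0.2613,-0.0373,0],"twist": [0,0,0.1283]}
    - {"travel": [-0.3267,-0.0467,0],"twist": [0,0,0.1283]}

```text
clock: 2.0
tool_pos: [0.3879, 0.1726, 0.2538]
ee_rot: [179.9, 0.0, 111.2]
wrist_force: [0.7, -0.2, 0.1]
width: 0.999
finger_force: 0.0
```

```bash
python3 -c "
from h import *
to(.421,.082,.25,110.9)"
```

```text
t 2.0 travel [-96.4  -2.    3.8] twist [0.09 0.   0.34] F [ 0.7 -0.2  0.1] w 0.999
```

To row units: -96 mm is -0.128, -46 mm is -0.0613.

>>> carry_out:
  motion:
    - {"travel": [-0.0613,-0.0013,0.0027],"twist": [0,0,0]}
    - {"travel": [-0.128,-0.0027,0.004],"twist": [0,0,0]}
    - {"travel": [-0.128,-0.0027,0.004],"twist": [0,0,0]}

```text
clock: 2.3
tool_pos: [0.4221, 0.0789, 0.2506]
ee_rot: [180.0, 0.2, 110.8]
wrist_force: [0.3, 0.1, 0.1]
width: 0.998
finger_force: 0.0
```

Run:
```python
from fit import *
s=observe();im,d,cp=shot('wrist','w1.png');np.savez('w1.npz',im=im,d=d,**{k:np.array(v) for k,v in cp.items()})
to(.421,.082,.25,110.9)
print(-np.array(cp['R']).T@np.array(cp['t']),np.array(cp['R']).round(2).tolist())
P=cloud(d,cp)
q=lidfit(P,(.421,.082),.084,.07,.005);print(len(q),rect(q),q.mean(0))
print((d>0).mean(),np.percentile(P[d>0][:,2],[5,50,95]))
```

```text
t 2.35 travel [ 0.6 -0.1  0.5] twist [ 0.03  0.02 -0.04] F [-0.5  0.2 -0.2] w 1.0
[0.39513084 0.151895   0.370813  ] [[0.94, 0.35, 0.0], [0.34, -0.89, 0.3], [0.11, -0.28, -0.95]]
2446 (421.0, 82.2, 53.6, 54.3, 22.2) [0.4207798 0.0835403]
0.9960428873697916 [-1.62184299e-03 -2.22380993e-05  3.13500612e-01]
```

View pics/w1.png

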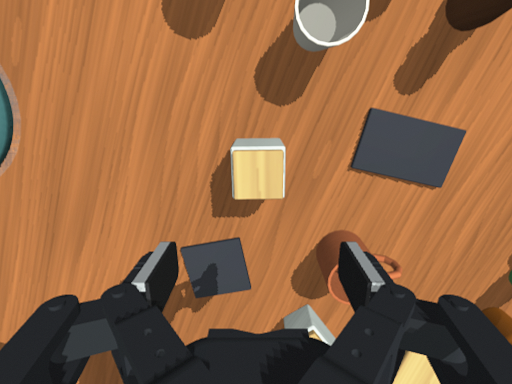

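Wrist view: caddy at (258,172), square to the jaws; square slate at (216,267), oblong slate at (410,148), white wide beaker at (330,20), mug at (352,270).

```bash
cat >> fit.py <<'E'
from scipy.optimize import minimize
def fitrect(q,L,W,p0):
    "pose of LxW rectangle maximising agreement with point set q (m): Chamfer-free soft IoU by hull edges"
    h=cv2.convexHull((q*1000).astype(np.float32))[:,0]
    h=np.concatenate([np.linspace(a,b,max(2,int(np.hypot(*(b-a))))) for a,b in zip(h,np.roll(h,-1,0))])
    def f(p):
        a=np.radians(p[2]);v=h-p[:2];x=np.abs(v@[np.cos(a),np.sin(a)]);y=np.abs(v@[-np.sin(a),np.cos(a)])
        s=p[3]
        return np.mean(np.minimum(np.abs(np.maximum(x-L/2-s,y-W/2-s)),3))
    r=min((minimize(f,[*p0[:2],p0[2]+da,0],method='Nelder-Mead',options=dict(maxiter=3000,xatol=.01,fatol=1e-4)) for da in(-3,0,3)),key=lambda r:r.fun)
    return r.x.round(2),round(r.fun,2)
def slate(im,cp,c,r=.09,z=.008):
    Q=onplane(cp,z);m=((im[...,0].astype(int)-im[...,2]<8)&(im.max(-1)<110)&(im.max(-1)>15)&(np.hypot(Q[...,0]-c[0],Q[...,1]-c[1])<r)).astype(np.uint8)
    m=cv2.morphologyEx(m,cv2.MORPH_OPEN,np.ones((3,3)));n,l,st,_=cv2.connectedComponentsWithStats(m)
    return Q[l==1+np.argmax(st[1:,4])][:,:2]
def lid(im,d,cp,c,z,r=.07):
    P=cloud(d,cp);Q=onplane(cp,z);h=cv2.cvtColor(im,cv2.COLOR_RGB2HSV)
    m=(np.abs(P[...,2]-z)<.005)&(np.hypot(Q[...,0]-c[0],Q[...,1]-c[1])<r)&(h[...,1]>50)
    return Q[m][:,:2]
def rim(d,cp,c,z,D,r=.06):
    P=cloud(d,cp);m=(np.abs(P[...,2]-z)<.004)&(np.hypot(P[...,0]-c[0],P[...,1]-c[1])<r);q=P[m][:,:2]
    (x,y),R=cv2.minEnclosingCircle((q*1000).astype(np.float32));return len(q),round(x,1),round(y,1),round(R,1),np.percentile(q,[2,98],axis=0).mean(0).round(4)
E
python3 - <<'E'
from fit import *
f=np.load('w1.npz');im,d=f['im'],f['d']
print('caddy',fitrect(lid(im,d,f,(.421,.082),.084),54,54,(421,82,21)))
print('obl',fitrect(slate(im,f,(.60,.167)),130,80,(600,167,8)))
q=slate(im,f,(.421,-.097));print('sq',fitrect(q,90,90,(421,-97,31.7)),rect(q))
print('wide',rim(d,f,(.427,.255),.08,68))
E
```

```text
caddy (array([420.27,  82.83,  22.18,  -0.  ]), np.float64(0.54))
obl (array([599.55, 165.66,   8.02,  -0.  ]), np.float64(0.92))
sq (array([420.9 , -93.84,  31.01,  -0.  ]), np.float64(0.66)) (421.3, -93.7, 88.8, 89.3, 31.6)
wide (490, 427.8, 254.4, 33.9, array([0.4287, 0.2448]))
```

To row units: 198 mm is 0.264, 180 mm is 0.24, -1.2 degrees is -0.02.

>>> carry_out:
  motion:
    - {"travel": [0.0013,0,0.064],"twist": [0,0,-0.02]}
    - {"travel": [0.0013,0,0.128],"twist": [0,0,-0.02]}
    - {"travel": [0.0013,0,0.192],"twist": [0,0,-0.02]}
    - {"travel": [0.0013,0,0.24],"twist": [0,0,-0.02]}
    - {"travel": [0.0013,0,0.264],"twist": [0,0,-0.02]}

```text
clock: 2.85
tool_pos: [0.4167, 0.0863, 0.0488]
ee_rot: [-179.7, -0.1, 112.6]
wrist_force: [-0.9, -0.2, -0.5]
width: 1.0
finger_force: 0.0
```

>>> carry_out:
  motion:
    - {"travel": [0,0,0],"twist": [0,0,0]}
    - {"travel": [0,0,0],"twist": [0,0,0]}
    - {"travel": [0,0,0],"twist": [0,0,0]}
    - {"travel": [0,0,0],"twist": [0,0,0]}
    - {"travel": [0,0,0],"twist": [0,0,0]}
  fingers: 0

```text
clock: 3.35
tool_pos: [0.421, 0.0854, 0.0533]
ee_rot: [179.9, 0.0, 112.5]
wrist_force: [-0.2, 0.3, -2.6]
width: 0.696
finger_force: 65.0
```

To row units: -137 mm is -0.1827, -110 mm is -0.1467, -9 degrees is -0.15.

>>> carry_out:
  motion:
    - {"travel": [0,0,-0.04],"twist": [0,0,0]}
    - {"travel": [0,0,-0.1067],"twist": [0,0,0]}
    - {"travel": [-0.0533,0,-0.1467],"twist": [0,0,-0.0667]}
    - {"travel": [-0.1173,0,-0.1467],"twist": [0,0,-0.15]}
    - {"travel": [-0.1827,0,-0.1467],"twist": [0,0,-0.15]}

```text
clock: 3.85
tool_pos: [0.4744, -0.0427, 0.1651]
ee_rot: [179.7, 0.2, 121.7]
wrist_force: [0.7, 0.7, -3.4]
width: 0.698
finger_force: 66.4
```

```bash
python3 -c "
from h import *
print([observe()['tool_pos'].round(4).tolist() for _ in range(2)])
to(.421,-.094,.16,121.4)
snapshot('top');to(.421,-.094,.16,121.4);snapshot('top');to(.421,-.094,.16,121.4)"
```

```text
[[0.4744, -0.0427, 0.1651], [0.4744, -0.0427, 0.1651]]
t 3.85 travel [-15.6 -72.4   4.8] twist [0.26 0.2  0.25] F [ 0.7  0.7 -3.4] w 0.698
t 3.9 travel [ -8.6 -71.1   4.8] twist [0.2  0.58 0.  ] F [ 3.  -5.7 -1.9] w 0.695
t 3.95 travel [-12.6 -71.2   4.1] twist [ 0.16  0.3  -0.25] F [-0.5  0.8 -2.2] w 0.697
```

To row units: -71 mm is -0.0947, -66 mm is -0.088.

>>> carry_out:
  motion:
    - {"travel": [-0.008,-0.048,0.0027],"twist": [0,0,0]}
    - {"travel": [-0.016,-0.088,0.0053],"twist": [0,0,0]}
    - {"travel": [-0.016,-0.0947,0.0053],"twist": [0,0,0]}
    - {"travel": [-0.016,-0.0947,0.0053],"twist": [0,0,0]}
    - {"travel": [-0.016,-0.0947,0.0053],"twist": [0,0,0]}

```text
clock: 4.45
tool_pos: [0.4188, -0.0883, 0.1587]
ee_rot: [179.9, 0.0, 121.4]
wrist_force: [0.0, -0.1, -1.5]
width: 0.697
finger_force: 66.6
```

```bash
cat >> fit.py <<'E'
def W(tag,png=False):
    im,d,cp=shot('wrist',tag+'.png' if png else None);s=observe();np.savez(tag+'.npz',im=im,d=d,**{k:np.array(v) for k,v in cp.items()})
    print('tcp',s['tool_pos'].round(4),s['ee_rot'].round(2),'t',round(s['clock'],2));return im,d,cp
E
python3 - <<'E'
from fit import *
im,d,cp=W('w2',True)
to(.421,-.094,.16,121.4)
P=cloud(d,cp)
m=(np.abs(P[...,2]-.19)<.05)&(np.hypot(P[...,0]-.421,P[...,1]+.094)<.05)
print(m.sum(),np.percentile(P[m],[5,50,95],axis=0))
E
```

```text
tcp [ 0.4191 -0.0882  0.1588] [1.7993e+02 4.0000e-02 1.2147e+02] t 4.5
t 4.5 travel [-5.9 -1.4 -1.2] twist [0.07 0.04 0.07] F [-0.2 -0.2 -2.6] w 0.695
36418 [[ 0.38139161 -0.10486654  0.158888  ]
 [ 0.4118604  -0.07716814  0.19030981]
 [ 0.44331517 -0.05807648  0.23038387]]
```

View pics/w2.png

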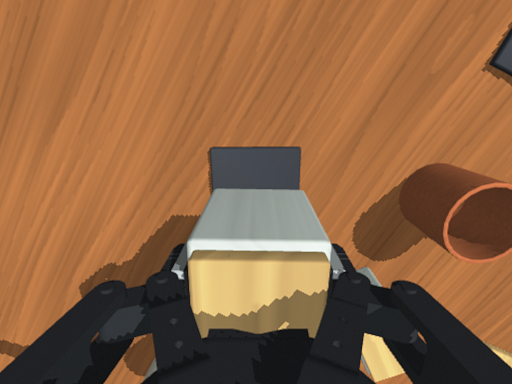

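Caddy held square at (260,260). The slate's far edge shows at row 148, columns 210–300. Now measuring the caddy against the slate in the tool axes.

Run:
```python
from fit import *
f=np.load('w2.npz');im,d=f['im'],f['d'];P=cloud(d,f)
a=np.radians(121.4);ex=np.array([np.cos(a),np.sin(a),0]);ey=np.array([np.sin(a),-np.cos(a),0])
X=P@ex*1000;Y=P@ey*1000;Z=P[...,2]*1000
tcp=np.array([.419,-.0882,.1588]);print('tcp',tcp@ex*1000,tcp@ey*1000)
print('slate want (421.1,-93.8):',np.array([.4211,-.0938,0])@ex*1000,np.array([.4211,-.0938,0])@ey*1000)
for r in (200,215,230): # front face
    c=(im[r].astype(int).min(-1)>110)&(np.abs(np.arange(512)-256)<80)
    print('face row',r,'cols',np.where(c)[0][[0,-1]],'X',np.median(X[r][c]).round(1),'Y',Y[r][c][[1,-2]].round(1),'Z',np.median(Z[r][c]).round(1), 'slope', np.polyfit(Y[r][c],X[r][c],1)[0].round(3))
r=265
c=(np.abs(np.arange(512)-260)<60);print('lid Z',np.median(Z[r][c]),'X row252',np.median(X[252][c]),Z[252][c].mean())
Q=onplane(f,.008);QX=Q@ex*1000;QY=Q@ey*1000
for r in (155,165,175):
    c=np.where((im[r].max(-1)<110)&(np.abs(np.arange(512)-256)<70))[0];print('slate',r,c[[0,-1]],QY[r][c[[0,-1]]].round(1))
c=(np.abs(np.arange(512)-256)<35)
e=[np.where(im[130:180,u].max(-1)<110)[0][0]+130 for u in np.where(c)[0]];print('edge row',np.mean(e),'X',np.mean([QX[v,u] for v,u in zip(e,np.where(c)[0])]),np.polyfit(np.where(c)[0],e,1)[0])
```

```text
tcp -293.58621606088536 311.6847345300233
slate want (421.1,-93.8): -299.4602207524924 310.55953726599427
face row 200 cols [209 308] X -268.7 Y [285.3 340.6] Z 130.7 slope -0.018
face row 215 cols [202 316] X -268.7 Y [285.5 340.7] Z 152.7 slope -0.019
face row 230 cols [194 324] X -268.7 Y [285.  341.2] Z 169.6 slope -0.164
lid Z 189.495814159495 X row252 -271.73432981853693 183.00377577735028
slate 155 [209 300] [264.4 354. ]
slate 165 [210 299] [264.8 353.5]
slate 175 [209 299] [263.3 354. ]
edge row 147.0 X -257.230188562903 1.7977974812211854e-16
```

To row units: 88 mm is 0.1173, -1.5 mm is -0.002.

>>> carry_out:
  motion:
    - {"travel": [-0.0053,-0.002,0.0533],"twist": [0,0,0]}
    - {"travel": [-0.0053,-0.002,0.1],"twist": [0,0,0]}
    - {"travel": [-0.0053,-0.002,0.1173],"twist": [0,0,0]}
    - {"travel": [-0.0053,-0.002,0.1173],"twist": [0,0,0]}
    - {"travel": [-0.0053,-0.002,0.1173],"twist": [0,0,0]}

```text
clock: 5.0
tool_pos: [0.42, -0.0926, 0.0707]
ee_rot: [180.0, 0.0, 121.5]
wrist_force: [1.0, -0.5, -1.2]
width: 0.7
finger_force: 66.5
```

Run:
```python
from fit import *
im,d,cp=W('w3')
cv2.imwrite('pics/w3c.png',cv2.resize(im[130:300,150:370,::-1],None,fx=3.4,fy=3.4,interpolation=cv2.INTER_CUBIC))
```

```text
tcp [ 0.4205 -0.0928  0.0714] [1.7992e+02 8.0000e-02 1.2150e+02] t 5.05
```

View pics/w3c.png

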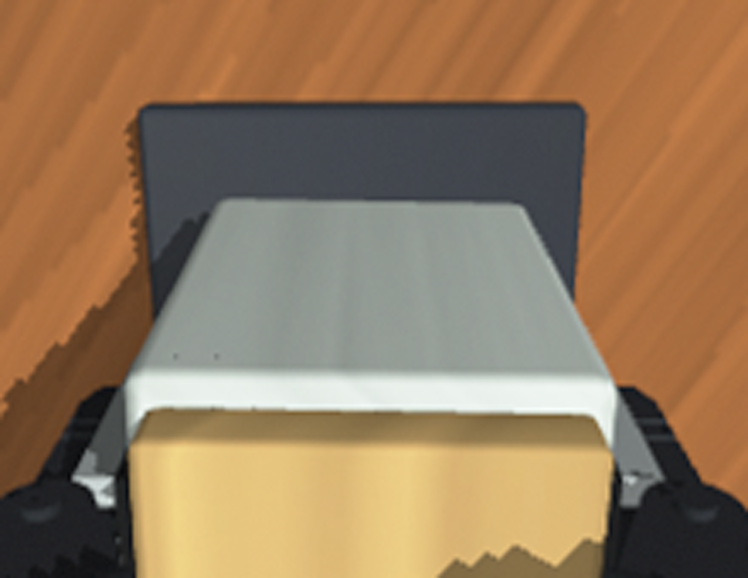

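Bottom front edge of the caddy: crop x 217–524, centre 370, tilted about 1°. Slate at the same row: x 147–580, centre 363. That means about 1.4 mm to the left and a 1° turn.

Run:
```python
from fit import *
f=np.load('w3.npz');a=np.radians(121.45);ex=np.array([np.cos(a),np.sin(a),0])
z=.0714-.0533
e1=onplane(f,z)@ex*1000;e2=onplane(f,.008)@ex*1000
print(np.interp(189.6,np.arange(384),e1[:,258]),np.interp(160.9,np.arange(384),e2[:,258]))
P=cloud(f['d'],f);print('face X',np.median((P@ex*1000)[195:230,240:280],1)[::6])
```

```text
-274.5978869256976 -257.61347106596475
face X [-273.05248921 -273.02428949 -273.09830205 -273.14314517 -273.07123881
 -273.22409314]
```

To row units: 9.5 mm is 0.0127, -1.4 mm is -0.0019, -1 degrees is -0.0167.

>>> carry_out:
  motion:
    - {"travel": [0.0013,-0.0019,0.004],"twist": [0,0,-0.0167]}
    - {"travel": [0.0013,-0.0019,0.008],"twist": [0,0,-0.0167]}
    - {"travel": [0.0013,-0.0019,0.0107],"twist": [0,0,-0.0167]}
    - {"travel": [0.0013,-0.0019,0.012],"twist": [0,0,-0.0167]}
    - {"travel": [0.0013,-0.0019,0.0127],"twist": [0,0,-0.0167]}

```text
clock: 5.55
tool_pos: [0.4172, -0.0929, 0.0608]
ee_rot: [180.0, 0.0, 122.4]
wrist_force: [-0.2, 0.1, -2.1]
width: 0.694
finger_force: 66.5
```

To row units: 0.6 mm is 0.0008, 0.3 mm is 0.0004.

>>> carry_out:
  motion:
    - {"travel": [0,0,0.0004],"twist": [0,0,0]}
    - {"travel": [0,0,0.0008],"twist": [0,0,0]}
    - {"travel": [0,0,0.0008],"twist": [0,0,0]}

```text
clock: 5.85
tool_pos: [0.4173, -0.0929, 0.0607]
ee_rot: [-180.0, -0.0, 122.4]
wrist_force: [-2.8, 1.4, 5.7]
width: 0.698
finger_force: 67.4
```

To row units: -1 mm is -0.0013.

>>> carry_out:
  motion:
    - {"travel": [0,0,0],"twist": [0,0,0]}
    - {"travel": [0,0,0],"twist": [0,0,0]}
    - {"travel": [0,0,0],"twist": [0,0,0]}
    - {"travel": [0,0,0],"twist": [0,0,0]}
    - {"travel": [0,0,-0.0013],"twist": [0,0,0]}
  fingers: 1

```text
clock: 6.35
tool_pos: [0.4172, -0.0928, 0.0611]
ee_rot: [-180.0, -0.0, 122.4]
wrist_force: [-0.7, 0.1, 0.0]
width: 1.001
finger_force: 0.0
```

To row units: -150 mm is -0.2, -120 mm is -0.16.

>>> carry_out:
  motion:
    - {"travel": [0,0,-0.04],"twist": [0,0,0]}
    - {"travel": [0,0,-0.1],"twist": [0,0,0]}
    - {"travel": [0,0,-0.16],"twist": [0,0,0]}
    - {"travel": [0,0,-0.2],"twist": [0,0,0]}
    - {"travel": [0,0,-0.2],"twist": [0,0,0]}

```text
clock: 6.85
tool_pos: [0.4209, -0.0938, 0.2169]
ee_rot: [179.6, 0.5, 122.5]
wrist_force: [0.9, 0.4, 0.5]
width: 1.002
finger_force: 0.0
```

Run:
```python
from fit import *
im,d,cp=W('w4')
cv2.imwrite('pics/w4.png',im[:,:,::-1])
print('caddy',fitrect(lid(im,d,cp,(.42,-.094),.092),54,54,(420,-94,32)))
q=slate(im,cp,(.42,-.094),.075);print('sq',fitrect(q,90,90,(421,-94,31.7)),rect(q))
to(.606,-.155,.25,146)
```

```text
tcp [ 0.4192 -0.0934  0.2141] [179.76   0.27 122.45] t 6.9
caddy (array([419.73, -95.59,  32.78,  -0.  ]), np.float64(0.42))
sq (array([421.77, -95.37,  29.62,  -0.  ]), np.float64(1.21)) (421.3, -95.6, 88.1, 87.6, 31.3)
t 6.9 travel [-152.4  124.7  -34.6] twist [  0.19   0.32 -23.55] F [-0.1  0.2 -0.2] w 1.002
```

View pics/w4.png

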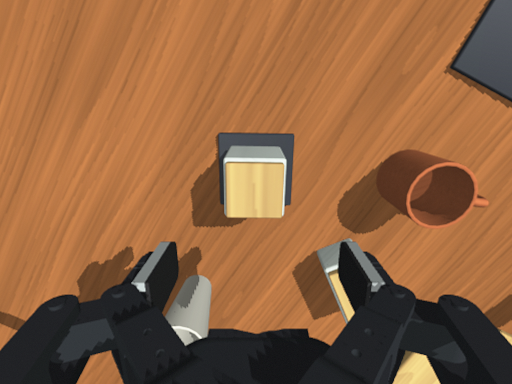

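Caddy sits on the square slate, (255,185) on (255,170), and looks aligned. I'll check the angle by line fits, then set up the next leg.

```bash
cat >> fit.py <<'E'
def edge(im,cp,z,mask_f,cols,rows):
    "first mask row in each column -> world line angle (deg), points"
    Q=onplane(cp,z);g=im.astype(int);pts=[]
    for u in range(*cols):
        r=np.where(mask_f(g[rows[0]:rows[1],u]))[0]
        if len(r):pts.append(Q[rows[0]+r[0],u,:2])
    pts=np.array(pts,np.float32);vx,vy,x,y=cv2.fitLine(pts,cv2.DIST_HUBER,0,.01,.01).ravel()
    return np.degrees(np.arctan2(vy,vx)).round(2),len(pts)
E
python3 - <<'E'
from fit import *
f=np.load('w4.npz');im=f['im']
print('slate',edge(im,f,.008,lambda g:(g.max(-1)<110),(222,290),(120,160)))
print('base',edge(im,f,.009,lambda g:(g.min(-1)>100),(233,279),(138,160)))
print('lidfront',edge(im,f,.092,lambda g:(g[:,0]-g[:,2]>40)&(g[:,0]>140),(230,281),(150,180)))
print('bodytop',edge(im,f,.082,lambda g:(g.min(-1)>190),(230,281),(145,175)))
for v in (145,160,175,190):
    c=np.where(im[v,200:310].max(-1)<100)[0]+200;print(v,c[[0,-1]])
to(.606,-.155,.25,146)
E
```

```text
slate (np.float32(31.26), 68)
base (np.float32(32.35), 46)
lidfront (np.float32(30.81), 51)
bodytop (np.float32(32.33), 51)
145 [218 293]
160 [216 292]
175 [219 291]
190 [219 290]
t 6.9 travel [-152.4  124.7  -34.6] twist [  0.19   0.32 -23.55] F [-0.1  0.2 -0.2] w 1.002
```

To row units: -150 mm is -0.2, -120 mm is -0.16, -23.5 degrees is -0.3917.

>>> carry_out:
  motion:
    - {"travel": [-0.04,0.0333,-0.0093],"twist": [0,0,-0.0833]}
    - {"travel": [-0.08,0.0667,-0.0187],"twist": [0,0,-0.1667]}
    - {"travel": [-0.12,0.1,-0.028],"twist": [0,0,-0.25]}
    - {"travel": [-0.16,0.1333,-0.0373],"twist": [0,0,-0.3333]}
    - {"travel": [-0.2,0.1667,-0.0467],"twist": [0,0,-0.3917]}

```text
clock: 7.4
tool_pos: [0.6035, -0.1525, 0.2437]
ee_rot: [-179.9, -0.2, 146.1]
wrist_force: [0.3, -0.3, 0.0]
width: 0.998
finger_force: 0.0
```

Run:
```python
from fit import *
snapshot('top');snapshot('top')
im,d,cp=W('w5')
q=lid(im,d,cp,(.606,-.155),.06);print('tin',fitrect(q,94,44,(606,-155,146)),rect(q))
to(.606,-.155,.25,146)
```

```text
tcp [ 0.604  -0.1527  0.2436] [-179.94   -0.18  145.92] t 7.55
tin (array([ 605.67, -154.66,  145.93,   -0.  ]), np.float64(0.47)) (605.9, -155.1, 43.4, 93.1, 56.0)
t 7.55 travel [-2.9 -0.8 -6.4] twist [-0.06 -0.18 -0.08] F [ 0.2  0.6 -0.5] w 1.006
```

To row units: 206 mm is 0.2747, 185 mm is 0.2467.

>>> carry_out:
  motion:
    - {"travel": [-0.0033,-0.0011,0.06],"twist": [0,0,0]}
    - {"travel": [-0.0033,-0.0011,0.124],"twist": [0,0,0]}
    - {"travel": [-0.0033,-0.0011,0.1867],"twist": [0,0,0]}
    - {"travel": [-0.0033,-0.0011,0.2467],"twist": [0,0,0]}
    - {"travel": [-0.0033,-0.0011,0.2747],"twist": [0,0,0]}

```text
clock: 8.05
tool_pos: [0.5984, -0.1524, 0.0336]
ee_rot: [-179.8, -0.6, 145.9]
wrist_force: [0.4, 0.7, 0.4]
width: 1.001
finger_force: 0.0
```

>>> carry_out:
  motion:
    - {"travel": [0,0,0],"twist": [0,0,0]}
    - {"travel": [0,0,0],"twist": [0,0,0]}
    - {"travel": [0,0,0],"twist": [0,0,0]}
    - {"travel": [0,0,0],"twist": [0,0,0]}
    - {"travel": [0,0,0],"twist": [0,0,0]}
  fingers: 0

```text
clock: 8.55
tool_pos: [0.6057, -0.1546, 0.0418]
ee_rot: [180.0, 0.1, 145.9]
wrist_force: [1.6, 0.1, 2.3]
width: 0.577
finger_force: 64.4
```

Run:
```python
from fit import *
to(.6058,-.1549,.16,146)
```

```text
t 8.55 travel [-5.000e-01 -1.000e-01 -1.182e+02] twist [ 0.04  0.14 -0.05] F [1.6 0.1 2.3] w 0.577
```

To row units: -120 mm is -0.16, -92 mm is -0.1227.

>>> carry_out:
  motion:
    - {"travel": [0,0,-0.06],"twist": [0,0,0]}
    - {"travel": [0,0,-0.1227],"twist": [0,0,0]}
    - {"travel": [0,0,-0.16],"twist": [0,0,0]}
    - {"travel": [0,0,-0.16],"twist": [0,0,0]}

```text
clock: 8.95
tool_pos: [0.609, -0.1556, 0.1673]
ee_rot: [179.8, 0.7, 145.9]
wrist_force: [1.7, 0.3, -2.0]
width: 0.574
finger_force: 64.0
```

Run:
```python
from fit import *
to(.5997,.1657,.16,188.1)
```

```text
t 8.95 travel [187.7 261.    6.1] twist [ -0.05   0.73 -42.15] F [ 1.7  0.3 -2. ] w 0.574
```

To row units: 185 mm is 0.2467, 148 mm is 0.1973, -35 degrees is -0.5833.

>>> carry_out:
  motion:
    - {"travel": [0.0347,0.0493,0],"twist": [0,0,-0.1167]}
    - {"travel": [0.0707,0.0987,0],"twist": [0,0,-0.2333]}
    - {"travel": [0.1067,0.148,0],"twist": [0,0,-0.35]}
    - {"travel": [0.1427,0.1973,0],"twist": [0,0,-0.4667]}
    - {"travel": [0.1787,0.2467,0],"twist": [0,0,-0.5833]}

```text
clock: 9.45
tool_pos: [0.596, 0.0754, 0.1586]
ee_rot: [-180.0, -0.1, -178.8]
wrist_force: [0.6, -0.0, -1.5]
width: 0.576
finger_force: 63.8
```

Run:
```python
from fit import *
snapshot('top');to(.5997,.1657,.16,188.1)
```

```text
t 9.5 travel [-6.6 83.1 -0.9] twist [ 0.34 -0.11 -6.47] F [ 0.7  5.  -2. ] w 0.574
```

To row units: 95 mm is 0.1267, 85 mm is 0.1133, -6.5 degrees is -0.1083.

>>> carry_out:
  motion:
    - {"travel": [-0.004,0.056,0],"twist": [0,0,-0.05]}
    - {"travel": [-0.008,0.1107,0],"twist": [0,0,-0.1083]}
    - {"travel": [-0.008,0.1107,0.06],"twist": [0,0,-0.1083]}
    - {"travel": [-0.008,0.1107,0.1133],"twist": [0,0,-0.1083]}
    - {"travel": [-0.008,0.1107,0.1267],"twist": [0,0,-0.1083]}

```text
clock: 10.0
tool_pos: [0.5964, 0.1562, 0.0585]
ee_rot: [-179.9, -0.7, -172.5]
wrist_force: [-1.1, -0.4, -3.1]
width: 0.573
finger_force: 64.0
```

Run:
```python
from fit import *
for _ in range(5): snapshot('top')
im,d,cp=W('w6')
to(.5997,.1657,.05,188.1)
cv2.imwrite('pics/w6c.png',cv2.resize(im[110:310,140:380,::-1],None,fx=3,fy=3,interpolation=cv2.INTER_CUBIC))
```

```text
tcp [0.6043 0.157  0.0678] [ 179.98    0.26 -172.6 ] t 10.3
t 10.3 travel [ 3.5  9.2 17.8] twist [ 0.02  0.26 -0.7 ] F [-0.3  0.1 -1.7] w 0.576
```

View pics/w6c.png

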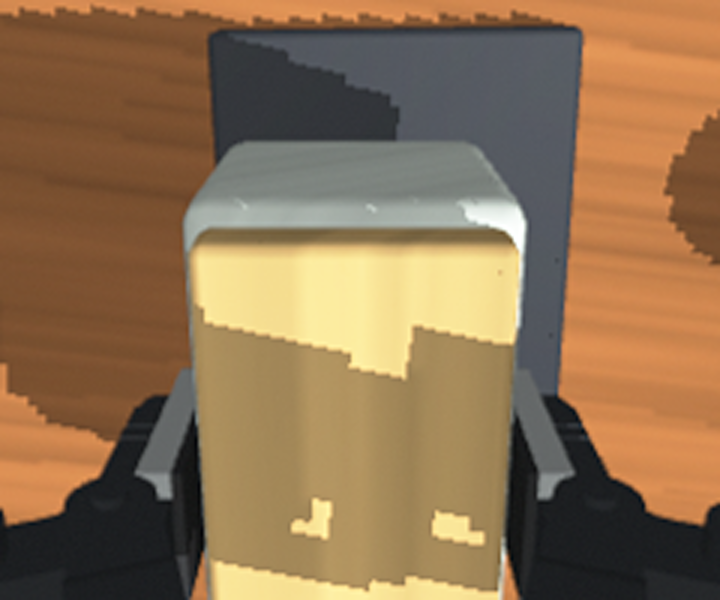

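Tin bottom edge centre is at crop x≈357 and the slate centre at the same row is x≈395, so the tin has to go about 8.5 mm toward tool +y. Correcting, then looking close up.

To row units: 10 mm is 0.0133, 8.8 mm is 0.0117, -0.3 degrees is -0.005.

>>> carry_out:
  motion:
    - {"travel": [0.004,0.0067,0.0053],"twist": [0,0,-0.005]}
    - {"travel": [0.004,0.0117,0.0107],"twist": [0,0,-0.005]}
    - {"travel": [0.004,0.0117,0.0133],"twist": [0,0,-0.005]}
    - {"travel": [0.004,0.0117,0.0133],"twist": [0,0,-0.005]}
    - {"travel": [0.004,0.0117,0.0133],"twist": [0,0,-0.005]}

```text
clock: 10.8
tool_pos: [0.5979, 0.1653, 0.0551]
ee_rot: [-180.0, -0.0, -172.2]
wrist_force: [0.3, 0.1, -3.2]
width: 0.574
finger_force: 64.1
```

Run:
```python
from fit import *
im,d,cp=W('w7')
to(.5997,.1657,.05,188.1)
cv2.imwrite('pics/w7c.png',cv2.resize(im[110:310,140:380,::-1],None,fx=3,fy=3,interpolation=cv2.INTER_CUBIC))
a=np.radians(188.1);ex=np.array([np.cos(a),np.sin(a),0]);P=cloud(d,cp)
print('face X',np.median((P@ex*1000)[158:175,240:290],1)[::3])
print('slate',edge(im,cp,.008,lambda g:(g.max(-1)<110),(225,325),(100,150)))
print('body',edge(im,cp,.06,lambda g:(g.min(-1)>150),(220,300),(140,190)))
```

```text
tcp [0.5979 0.1653 0.0551] [-180.     -0.   -172.25] t 10.85
t 10.85 travel [-1.8  0.1  5.1] twist [-0.   -0.   -0.35] F [-0.6  0.5 -2.1] w 0.575
face X [-567.71721905 -567.78077415 -567.83469305 -567.79502531 -567.83968913
 -567.86665268]
slate (np.float32(-82.28), 99)
body (np.float32(-81.82), 80)
```

View pics/w7c.png

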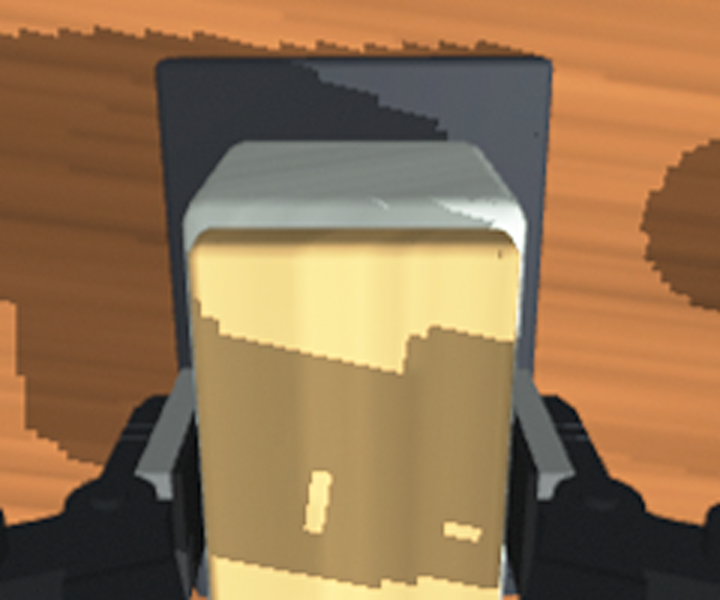

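Run:
```python
from fit import *
f=np.load('w7.npz');a=np.radians(187.8);ex=np.array([np.cos(a),np.sin(a),0])
g=f['im'][110:150,240:300].max(-1);r=110+np.mean([np.where(g[:,i]<110)[0][0] for i in range(60)])
e2=(onplane(f,.008)@ex*1000)[:,262];print('slate edge',r,np.interp(r,np.arange(384),e2))
P=cloud(f['d'],f);print('face X',np.median((P@ex*1000)[160:175,240:280]))
e=(onplane(f,.013)@ex*1000)[:,262];print('bottom edge if z=13mm',np.interp(157.3,np.arange(384),e))
```

```text
slate edge 128.03333333333333 -552.1432811452771
face X -567.3668463972244
bottom edge if z=13mm -568.6853253863709
```

To row units: 4.5 mm is 0.006, 3.5 mm is 0.0047.

>>> carry_out:
  motion:
    - {"travel": [0.0007,0,0.0027],"twist": [0,0,0]}
    - {"travel": [0.0007,0,0.0047],"twist": [0,0,0]}
    - {"travel": [0.0007,0,0.006],"twist": [0,0,0]}
    - {"travel": [0.0007,0,0.006],"twist": [0,0,0]}

```text
clock: 11.25
tool_pos: [0.5973, 0.1652, 0.0504]
ee_rot: [-180.0, -0.0, -172.3]
wrist_force: [0.3, 0.0, -3.3]
width: 0.571
finger_force: 64.1
```

To row units: 0.8 mm is 0.0011, 0.4 mm is 0.0005.

>>> carry_out:
  motion:
    - {"travel": [0,0,0.0005],"twist": [0,0,0]}
    - {"travel": [0,0,0.0011],"twist": [0,0,0]}
    - {"travel": [0,0,0.0011],"twist": [0,0,0]}

```text
clock: 11.55
tool_pos: [0.5974, 0.1652, 0.0498]
ee_rot: [-180.0, -0.0, -172.3]
wrist_force: [-0.4, 0.7, -3.2]
width: 0.576
finger_force: 64.1
```

To row units: 1.5 mm is 0.002, 0.8 mm is 0.0011.

>>> carry_out:
  motion:
    - {"travel": [0,0,0.0011],"twist": [0,0,0]}
    - {"travel": [0,0,0.002],"twist": [0,0,0]}
    - {"travel": [0,0,0.002],"twist": [0,0,0]}

```text
clock: 11.85
tool_pos: [0.5975, 0.1653, 0.0497]
ee_rot: [-180.0, -0.0, -172.2]
wrist_force: [-4.5, -1.4, 6.3]
width: 0.58
finger_force: 65.3
```

To row units: -1 mm is -0.0013.

>>> carry_out:
  motion:
    - {"travel": [0,0,0],"twist": [0,0,0]}
    - {"travel": [0,0,0],"twist": [0,0,0]}
    - {"travel": [0,0,0],"twist": [0,0,0]}
    - {"travel": [0,0,0],"twist": [0,0,0]}
    - {"travel": [0,0,-0.0013],"twist": [0,0,0]}
  fingers: 1

```text
clock: 12.35
tool_pos: [0.5973, 0.1652, 0.0491]
ee_rot: [-180.0, -0.0, -172.3]
wrist_force: [0.1, 0.5, -0.1]
width: 1.0
finger_force: 0.0
```

To row units: -200 mm is -0.2667, -180 mm is -0.24.

>>> carry_out:
  motion:
    - {"travel": [0,0,-0.0467],"twist": [0,0,0]}
    - {"travel": [0,0,-0.1067],"twist": [0,0,0]}
    - {"travel": [0,0,-0.1733],"twist": [0,0,0]}
    - {"travel": [0,0,-0.24],"twist": [0,0,0]}
    - {"travel": [0,0,-0.2667],"twist": [0,0,0]}

```text
clock: 12.85
tool_pos: [0.6002, 0.1659, 0.2564]
ee_rot: [179.9, 0.6, -172.3]
wrist_force: [0.4, -0.4, 0.3]
width: 1.001
finger_force: 0.0
```

Run:
```python
from fit import *
for _ in range(3): snapshot('top')
im,d,cp=W('w8')
q=lid(im,d,cp,(.6,.166),.068);print('tin',fitrect(q,94,44,(600,166,8)),rect(q))
q=slate(im,cp,(.6,.166),.09);print('obl',fitrect(q,130,80,(600,166,8)),rect(q))
print('wide',rim(d,cp,(.4275,.255),.08,68))
to(.4275,.254,.25,110);to(.4275,.254,.25,160)
cv2.imwrite('pics/w8.png',im[:,:,::-1])
```

```text
tcp [0.5973 0.1652 0.2492] [ 1.8000e+02  2.0000e-02 -1.7226e+02] t 13.05
tin (array([598.73, 165.3 ,   7.88,  -0.  ]), np.float64(0.47)) (599.1, 165.7, 92.9, 43.5, 7.7)
obl (array([601.31, 167.24,   7.71,   0.  ]), np.float64(1.21)) (599.5, 166.3, 126.5, 78.0, 8.0)
wide (567, 428.2, 254.2, 33.9, array([0.4391, 0.2538]))
t 13.05 travel [156.3 110.9  -0.8] twist [1.000e-02 1.000e-02 7.774e+01] F [-0.   1.  -0.2] w 1.001
t 13.05 travel [156.3 110.9  -0.8] twist [0.000e+00 2.000e-02 2.774e+01] F [-0.   1.  -0.2] w 1.001
```

View pics/w8.png

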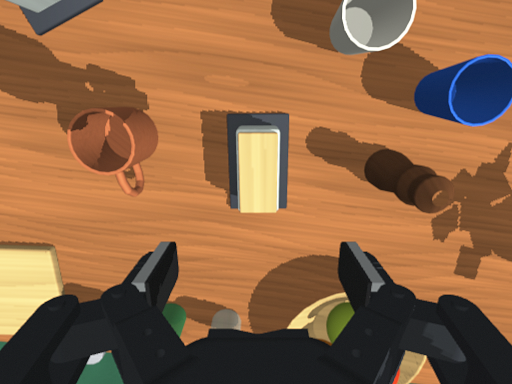

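Tin is centred on the oblong slate at (259,165). White wide beaker at (378,22), blue look-alike at (472,90); going to the white one.

To row units: 156 mm is 0.208, 111 mm is 0.148.

>>> carry_out:
  motion:
    - {"travel": [0.052,0.0373,0],"twist": [0,0,0]}
    - {"travel": [0.104,0.0747,0],"twist": [0,0,0]}
    - {"travel": [0.156,0.112,0],"twist": [0,0,0]}
    - {"travel": [0.208,0.148,0],"twist": [0,0,0]}
    - {"travel": [0.208,0.148,0],"twist": [0,0,0]}

```text
clock: 13.55
tool_pos: [0.4219, 0.255, 0.2458]
ee_rot: [-179.9, -0.5, -172.0]
wrist_force: [1.7, -0.3, 0.1]
width: 0.998
finger_force: 0.0
```

Run:
```python
from fit import *
for _ in range(2): snapshot('top')
im,d,cp=W('w9')
print('wide',rim(d,cp,(.428,.254),.08,68))
to(.428,.254,.06,187.7)
```

```text
tcp [0.4273 0.2538 0.2475] [-1.7992e+02 -1.4000e-01 -1.7220e+02] t 13.7
wide (588, 427.5, 254.1, 33.7, array([0.4273, 0.2539]))
t 13.7 travel [ -1.2   0.4 187.5] twist [-0.09 -0.14  0.1 ] F [0.4 0.2 0.7] w 0.998
```

>>> carry_out:
  motion:
    - {"travel": [0,0.0004,0.064],"twist": [0,0,0]}
    - {"travel": [0,0.0004,0.128],"twist": [0,0,0]}
    - {"travel": [0,0.0004,0.1867],"twist": [0,0,0]}
    - {"travel": [0,0.0004,0.2333],"twist": [0,0,0]}
    - {"travel": [0,0.0004,0.2467],"twist": [0,0,0]}

```text
clock: 14.2
tool_pos: [0.4252, 0.2516, 0.0591]
ee_rot: [-179.8, -0.5, -172.4]
wrist_force: [-0.0, 0.3, -0.5]
width: 0.999
finger_force: 0.0
```

>>> carry_out:
  motion:
    - {"travel": [0,0,0],"twist": [0,0,0]}
    - {"travel": [0,0,0],"twist": [0,0,0]}

```text
clock: 14.4
tool_pos: [0.4295, 0.2547, 0.0655]
ee_rot: [180.0, 0.1, -172.3]
wrist_force: [0.1, 0.1, 0.8]
width: 1.002
finger_force: 0.0
```

>>> carry_out:
  motion:
    - {"travel": [0,0,0],"twist": [0,0,0]}
    - {"travel": [0,0,0],"twist": [0,0,0]}
    - {"travel": [0,0,0],"twist": [0,0,0]}
    - {"travel": [0,0,0],"twist": [0,0,0]}
  fingers: 0

```text
clock: 14.8
tool_pos: [0.4301, 0.2554, 0.0673]
ee_rot: [179.9, 0.3, -172.2]
wrist_force: [0.5, -1.5, 5.6]
width: 0.758
finger_force: 65.2
```

Run:
```python
from fit import *
to(.428,.254,.19,187.7)
```

```text
t 14.8 travel [   1.6   -1.  -122.7] twist [0.08 0.29 0.07] F [ 0.5 -1.5  5.6] w 0.758
```

To row units: -120 mm is -0.16, -85 mm is -0.1133.

>>> carry_out:
  motion:
    - {"travel": [0,0,-0.0133],"twist": [0,0,0]}
    - {"travel": [0,0,-0.0533],"twist": [0,0,0]}
    - {"travel": [0,0,-0.1133],"twist": [0,0,0]}
    - {"travel": [0,0,-0.16],"twist": [0,0,0]}
    - {"travel": [0,0,-0.16],"twist": [0,0,0]}

```text
clock: 15.3
tool_pos: [0.4318, 0.2567, 0.1919]
ee_rot: [179.7, 0.7, -172.2]
wrist_force: [1.1, 0.4, -2.5]
width: 0.75
finger_force: 67.2
```

Run:
```python
from fit import *
to(.605,-.334,.19,130)
```

```text
t 15.3 travel [-9.190e+01 -6.087e+02  2.000e-01] twist [ 0.61  0.52 57.76] F [ 1.1  0.4 -2.5] w 0.75
```

To row units: -238 mm is -0.3173, -189 mm is -0.252, 37 degrees is 0.6167.

>>> carry_out:
  motion:
    - {"travel": [-0.0093,-0.06,0],"twist": [0,0,0.1167]}
    - {"travel": [-0.0187,-0.1227,0],"twist": [0,0,0.2333]}
    - {"travel": [-0.028,-0.1867,0],"twist": [0,0,0.35]}
    - {"travel": [-0.0373,-0.252,0],"twist": [0,0,0.4833]}
    - {"travel": [-0.048,-0.3173,0],"twist": [0,0,0.6167]}

```text
clock: 15.8
tool_pos: [0.4949, 0.0219, 0.1839]
ee_rot: [-180.0, -0.0, 150.5]
wrist_force: [1.0, 0.5, -2.1]
width: 0.756
finger_force: 67.6
```

Run:
```python
from fit import *
to(.605,-.334,.19,130)
```

```text
t 15.8 travel [-271.3 -255.3   -6.2] twist [-2.000e-02 -4.000e-02  2.045e+01] F [ 1.   0.5 -2.1] w 0.756
```

To row units: -174 mm is -0.232, -164 mm is -0.2187, 20 degrees is 0.3333.

>>> carry_out:
  motion:
    - {"travel": [-0.0453,-0.0427,0],"twist": [0,0,0.0667]}
    - {"travel": [-0.092,-0.0867,-0.0027],"twist": [0,0,0.1333]}
    - {"travel": [-0.1387,-0.1307,-0.0053],"twist": [0,0,0.2]}
    - {"travel": [-0.1853,-0.1747,-0.008],"twist": [0,0,0.2667]}
    - {"travel": [-0.232,-0.2187,-0.008],"twist": [0,0,0.3333]}

```text
clock: 16.3
tool_pos: [0.567, -0.2063, 0.19]
ee_rot: [-180.0, -0.0, 130.6]
wrist_force: [-0.1, 0.8, -2.0]
width: 0.755
finger_force: 67.6
```

Run:
```python
from fit import *
to(.605,-.334,.19,130)
```

```text
t 16.3 travel [-121.7  -54.2   -0. ] twist [-0.   -0.04  0.57] F [-0.1  0.8 -2. ] w 0.755
```

To row units: -120 mm is -0.16, -88 mm is -0.1173.

>>> carry_out:
  motion:
    - {"travel": [-0.0587,-0.0267,0],"twist": [0,0,0]}
    - {"travel": [-0.1173,-0.052,0],"twist": [0,0,0]}
    - {"travel": [-0.16,-0.0707,0],"twist": [0,0,0]}
    - {"travel": [-0.16,-0.0707,0],"twist": [0,0,0]}
    - {"travel": [-0.16,-0.0707,0],"twist": [0,0,0]}

```text
clock: 16.8
tool_pos: [0.6046, -0.3303, 0.189]
ee_rot: [-180.0, -0.2, 130.7]
wrist_force: [0.1, 1.1, -2.7]
width: 0.755
finger_force: 67.7
```

```bash
cat >> fit.py <<'E'
from scipy.optimize import least_squares
def disc(im,cp,c,R=48,z=.008,r=.065):
    "fit known-radius circle to the slate/wood boundary visible on the far (+x tool) side"
    Q=onplane(cp,z);w=cv2.cvtColor(im,cv2.COLOR_RGB2HSV)
    dark=((im[...,0].astype(int)-im[...,2]<8)&(im.max(-1)<110)).astype(np.uint8)
    wood=((im[...,0].astype(int)-im[...,2]>30)).astype(np.uint8)
    b=(dark>0)&(cv2.dilate(wood,np.ones((3,3)))>0);d=np.hypot(Q[...,0]-c[0],Q[...,1]-c[1]);b&=(d<r)&(d>.035)
    q=Q[b][:,:2]*1000
    s=least_squares(lambda p:np.hypot(*(q-p).T)-R+.5,np.array(c)*1000,loss='soft_l1',f_scale=1)
    return s.x.round(1),len(q),np.abs(s.fun).mean().round(2)
E
python3 - <<'E'
from fit import *
im,d,cp=W('w10',True)
print(disc(im,cp,(.605,-.334)),disc(im,cp,(.605,-.334),47))
to(.605,-.334,.19,130)
E
```

```text
tcp [ 0.6046 -0.3293  0.1892] [-1.7998e+02 -1.6000e-01  1.3072e+02] t 16.85
(array([ 605.3, -336.1]), 176, np.float64(0.84)) (array([ 604.6, -335.3]), 176, np.float64(0.55))
t 16.85 travel [-3.8 -2.7 -0.8] twist [-0.02 -0.16  0.72] F [-0.1 -0.4 -2.9] w 0.752
```

View pics/w10.png

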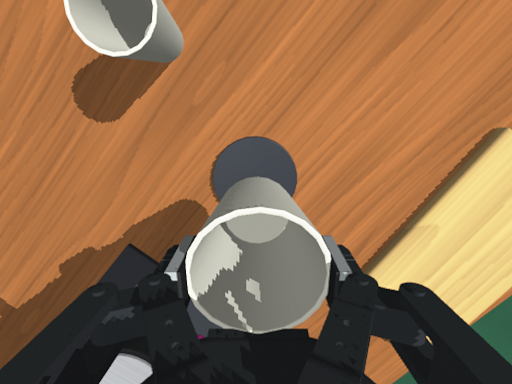

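Beaker held upright at (257,270), above the round slate at (254,170). Lowering to a close hover and checking there.

To row units: 98 mm is 0.1307, 80 mm is 0.1067.

>>> carry_out:
  motion:
    - {"travel": [-0.006,-0.0047,0.0533],"twist": [0,0,0]}
    - {"travel": [-0.006,-0.0047,0.1067],"twist": [0,0,0]}
    - {"travel": [-0.006,-0.0047,0.1307],"twist": [0,0,0]}
    - {"travel": [-0.006,-0.0047,0.1307],"twist": [0,0,0]}
    - {"travel": [-0.006,-0.0047,0.1307],"twist": [0,0,0]}

```text
clock: 17.35
tool_pos: [0.6061, -0.3351, 0.0931]
ee_rot: [180.0, 0.0, 130.8]
wrist_force: [0.6, -0.2, -2.2]
width: 0.754
finger_force: 67.7
```

Run:
```python
from fit import *
snapshot('top')
im,d,cp=W('w11')
print(disc(im,cp,(.605,-.334)),disc(im,cp,(.605,-.334),47))
for z in (.165,.168,.171,.174): print(z,rim(d,cp,(.605,-.334),z,68))
to(.605,-.3355,.0753,130.7)
cv2.imwrite('pics/w11c.png',cv2.resize(im[130:350,150:370,::-1],None,fx=2.7,fy=2.7,interpolation=cv2.INTER_CUBIC))
```

```text
tcp [ 0.6076 -0.3363  0.0953] [179.92   0.25 130.78] t 17.45
(array([ 605.1, -336. ]), 238, np.float64(0.77)) (array([ 604.4, -335.1]), 238, np.float64(0.53))
0.165 (4386, 599.4, -327.7, 59.4, array([ 0.5993, -0.327 ]))
0.168 (2576, 598.7, -326.5, 59.0, array([ 0.5974, -0.3223]))
0.171 (1532, 595.6, -321.7, 23.4, array([ 0.595 , -0.3212]))
0.174 (165, 594.6, -320.3, 21.7, array([ 0.595 , -0.3202]))
t 17.45 travel [ 2.4 -1.4 20. ] twist [0.08 0.25 0.08] F [-0.7  0.4 -2.4] w 0.752
```

View pics/w11c.png

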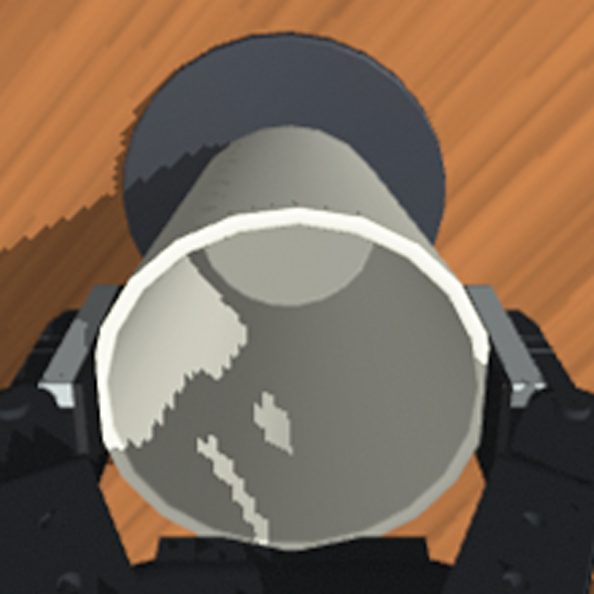

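Run:
```python
from fit import *
f=np.load('w11.npz');d=f['d']
for z in (.102,.106,.110): print(z,rim(d,f,(.605,-.334),z,68,.045))
a=np.radians(130.8);e=np.array([[np.cos(a),np.sin(a)],[np.sin(a),-np.cos(a)]])
v,u=130+127/2.7,150+289/2.7
for z in(.024,.028): print(e@onplane(f,z)[int(round(v)),int(round(u)),:2]*1000)
print('slate c',e@[605,-335.7],'tcp',e@[607.6,-336.3])
P=cloud(d,f);print(P[178:190:3,257])
```

```text
0.102 (3243, 602.3, -330.8, 44.7, array([ 0.6036, -0.3325]))
0.106 (4414, 602.5, -331.2, 44.8, array([ 0.6045, -0.3329]))
0.11 (3010, 602.6, -331.3, 44.8, array([ 0.6047, -0.3331]))
[-624.049028    240.38623058]
[-622.9867861   240.39272818]
slate c [-649.4427056   238.62871191] tcp [-651.5957962   240.20484669]
[[ 0.58801644 -0.31330503  0.03659117]
 [ 0.58710492 -0.31222282  0.04899362]
 [ 0.58666805 -0.31169861  0.0579507 ]
 [ 0.5860505  -0.31096392  0.06716948]]
```

To row units: 14 mm is 0.0187, -1.7 mm is -0.0023.

>>> carry_out:
  motion:
    - {"travel": [0,-0.0023,0.008],"twist": [0,0,0]}
    - {"travel": [0,-0.0023,0.0147],"twist": [0,0,0]}
    - {"travel": [0,-0.0023,0.0187],"twist": [0,0,0]}
    - {"travel": [0,-0.0023,0.0187],"twist": [0,0,0]}
    - {"travel": [0,-0.0023,0.0187],"twist": [0,0,0]}

```text
clock: 17.95
tool_pos: [0.6043, -0.3368, 0.0781]
ee_rot: [-180.0, -0.0, 130.7]
wrist_force: [-0.4, -0.4, -2.5]
width: 0.756
finger_force: 67.7
```

Run:
```python
from fit import *
snapshot('top');snapshot('top')
im,d,cp=W('w12');s=observe();print(s['wrist_force'])
c=disc(im,cp,(.605,-.335),47.5);print(c)
a=np.radians(130.8);e=np.array([[np.cos(a),np.sin(a)],[np.sin(a),-np.cos(a)]])
print('slate',e@c[0],'tcp',e@s['tool_pos'][:2]*1000)
P=cloud(d,cp)*1000;q=P.reshape(-1,3);X,Y=(q[:,:2]@e.T).T
h=s['tool_pos'][2]*1000-67.3;print('h',h)
# outer front wall points: radius at local height l = 26+8*l/80
l=q[:,2]-h;m=(l>8)&(l<68)&(X>-645)&(X<-610)&(abs(Y-239)<18)&(q[:,2]>20)
r=26+l[m]/10
s=least_squares(lambda p:np.hypot(X[m]-p[0],Y[m]-p[1])-r-0*p[0],[-649,239],loss='soft_l1',f_scale=1);print('beaker',s.x,m.sum(),np.abs(s.fun).mean())
```

```text
tcp [ 0.6046 -0.337   0.0785] [1.8000e+02 1.0000e-02 1.3075e+02] t 18.1
[-0.92818768  0.10791191 -2.00073273]
(array([ 604.6, -335.6]), 257, np.float64(0.74))
slate [-649.10563785  238.39125595] tcp [-650.1481032   237.47050614]
h 11.205990186677823
beaker [-647.55567583  237.5689991 ] 1263 0.1642156616673916
```

To row units: 3 mm is 0.004, -1.2 mm is -0.0016.

>>> carry_out:
  motion:
    - {"travel": [-0.0016,0.0009,0.0013],"twist": [0,0,0]}
    - {"travel": [-0.0016,0.0009,0.0027],"twist": [0,0,0]}
    - {"travel": [-0.0016,0.0009,0.004],"twist": [0,0,0]}
    - {"travel": [-0.0016,0.0009,0.004],"twist": [0,0,0]}

```text
clock: 18.5
tool_pos: [0.6059, -0.3374, 0.0755]
ee_rot: [180.0, 0.0, 130.7]
wrist_force: [0.1, 0.1, -1.3]
width: 0.751
finger_force: 67.8
```

To row units: 0.8 mm is 0.0011, 0.4 mm is 0.0005.

>>> carry_out:
  motion:
    - {"travel": [0,0,0.0005],"twist": [0,0,0]}
    - {"travel": [0,0,0.0011],"twist": [0,0,0]}
    - {"travel": [0,0,0.0011],"twist": [0,0,0]}

```text
clock: 18.8
tool_pos: [0.6061, -0.3376, 0.0755]
ee_rot: [180.0, 0.1, 130.8]
wrist_force: [-1.3, -0.1, 3.0]
width: 0.755
finger_force: 68.1
```

Contact. Releasing, then raising and checking.

To row units: -1 mm is -0.0013.

>>> carry_out:
  motion:
    - {"travel": [0,0,0],"twist": [0,0,0]}
    - {"travel": [0,0,0],"twist": [0,0,0]}
    - {"travel": [0,0,0],"twist": [0,0,0]}
    - {"travel": [0,0,0],"twist": [0,0,0]}
    - {"travel": [0,0,-0.0013],"twist": [0,0,0]}
  fingers: 1

```text
clock: 19.3
tool_pos: [0.6056, -0.3372, 0.0753]
ee_rot: [-180.0, -0.0, 130.7]
wrist_force: [-0.0, -0.3, -0.3]
width: 0.999
finger_force: 0.0
```

To row units: -195 mm is -0.26, -180 mm is -0.24.

>>> carry_out:
  motion:
    - {"travel": [0,0,-0.0467],"twist": [0,0,0]}
    - {"travel": [0,0,-0.1067],"twist": [0,0,0]}
    - {"travel": [0,0,-0.1733],"twist": [0,0,0]}
    - {"travel": [0,0,-0.24],"twist": [0,0,0]}
    - {"travel": [0,0,-0.26],"twist": [0,0,0]}

```text
clock: 19.8
tool_pos: [0.6085, -0.3389, 0.2792]
ee_rot: [179.8, 0.7, 130.7]
wrist_force: [0.8, 0.2, 1.4]
width: 0.995
finger_force: 0.0
```

```bash
cat >> fit.py <<'E'
def cone(d,cp,c,h,R0,R1,H,lo,hi):
    "fit axis (x,y mm) of an upright cone, foot at z=h mm, to outer-wall + rim points"
    q=cloud(d,cp).reshape(-1,3)*1000;l=q[:,2]-h;r=R0+(R1-R0)*l/H
    C=(-np.array(cp['R']).T@np.array(cp['t']))[:2]*1000;c=np.array(c)*1000;n=(C-c)/np.linalg.norm(C-c)
    for _ in range(3):
        v=q[:,:2]-c;m=(l>lo)&(l<hi)&(np.abs(np.hypot(*v.T)-r)<5)&(v@n>3)
        s=least_squares(lambda p:np.hypot(*(q[m,:2]-p).T)-r[m],c,loss='soft_l1',f_scale=1);c=s.x
    return c.round(1),m.sum(),np.abs(s.fun).mean().round(2)
E
python3 - <<'E'
from fit import *
for _ in range(3): snapshot('top')
im,d,cp=W('w13')
print('slate',disc(im,cp,(.605,-.335),47.5))
print('wide rim',rim(d,cp,(.605,-.335),.088,68,.05),'cone',cone(d,cp,(.605,-.335),8,26,34,80,10,76))
print('slim rim',rim(d,cp,(.442,-.287),.105,60,.05),'cone',cone(d,cp,(.442,-.287),0,20,30,105,10,100))
to(.442,-.287,.27,130.7)
E
```

```text
tcp [ 0.6053 -0.337   0.2694] [-1.7998e+02 -7.0000e-02  1.3075e+02] t 20.0
slate (array([ 604.9, -336. ]), 135, np.float64(0.52))
wide rim (537, 603.4, -335.6, 33.8, array([ 0.6032, -0.3354])) cone (array([ 608.3, -341.2]), np.int64(228), np.float64(1.53))
slim rim (652, 443.8, -287.5, 29.9, array([ 0.4439, -0.2877])) cone (array([ 443.1, -287.2]), np.int64(557), np.float64(0.42))
t 20.0 travel [144.5 -91.1  -0.4] twist [-0.02 -0.07  0.05] F [ 0.1  0.  -0. ] w 1.003
```

Wide beaker stands on its slate, offset about 1.5 mm. Going to the slim beaker.

To row units: 143 mm is 0.1907, 116 mm is 0.1547.

>>> carry_out:
  motion:
    - {"travel": [0.048,-0.0293,0],"twist": [0,0,0]}
    - {"travel": [0.1013,-0.064,0],"twist": [0,0,0]}
    - {"travel": [0.1547,-0.0973,0],"twist": [0,0,0]}
    - {"travel": [0.1907,-0.12,0],"twist": [0,0,0]}
    - {"travel": [0.1907,-0.12,0],"twist": [0,0,0]}

```text
clock: 20.5
tool_pos: [0.4392, -0.2853, 0.2664]
ee_rot: [-179.9, -0.5, 130.7]
wrist_force: [-0.3, -0.0, -0.5]
width: 0.999
finger_force: 0.0
```

Run:
```python
from fit import *
for _ in range(3): snapshot('top')
im,d,cp=W('w14')
print('slim rim',rim(d,cp,(.4436,-.2875),.105,60,.05))
to(.4436,-.2875,.101,130.7)
```

```text
tcp [ 0.4446 -0.2877  0.2691] [-1.7999e+02 -1.0000e-01  1.3075e+02] t 20.7
slim rim (520, 443.2, -287.2, 29.8, array([ 0.4432, -0.287 ]))
t 20.7 travel [  0.5  -0.6 168.1] twist [-0.01 -0.1   0.05] F [ 0.6 -0.5  0.6] w 1.0
```

To row units: 168 mm is 0.224, 160 mm is 0.2133.

>>> carry_out:
  motion:
    - {"travel": [0.0011,-0.0011,0.064],"twist": [0,0,0]}
    - {"travel": [0.0011,-0.0011,0.128],"twist": [0,0,0]}
    - {"travel": [0.0011,-0.0011,0.1867],"twist": [0,0,0]}
    - {"travel": [0.0011,-0.0011,0.2133],"twist": [0,0,0]}
    - {"travel": [0.0011,-0.0011,0.224],"twist": [0,0,0]}

```text
clock: 21.2
tool_pos: [0.4419, -0.2863, 0.0984]
ee_rot: [-179.9, -0.4, 130.8]
wrist_force: [-0.2, 0.2, 0.8]
width: 0.998
finger_force: 0.0
```

>>> carry_out:
  motion:
    - {"travel": [0,0,0],"twist": [0,0,0]}
    - {"travel": [0,0,0],"twist": [0,0,0]}
    - {"travel": [0,0,0],"twist": [0,0,0]}

```text
clock: 21.5
tool_pos: [0.4448, -0.2887, 0.1045]
ee_rot: [179.9, 0.2, 130.8]
wrist_force: [0.3, 0.0, 0.5]
width: 1.0
finger_force: 0.0
```

>>> carry_out:
  motion:
    - {"travel": [0,0,0],"twist": [0,0,0]}
    - {"travel": [0,0,0],"twist": [0,0,0]}
    - {"travel": [0,0,0],"twist": [0,0,0]}
    - {"travel": [0,0,0],"twist": [0,0,0]}
    - {"travel": [0,0,0],"twist": [0,0,0]}
  fingers: 0

```text
clock: 22.0
tool_pos: [0.4442, -0.2885, 0.1047]
ee_rot: [180.0, 0.2, 130.7]
wrist_force: [-0.5, 0.5, 6.0]
width: 0.668
finger_force: 63.2
```

To row units: -130 mm is -0.1733, -120 mm is -0.16.

>>> carry_out:
  motion:
    - {"travel": [0,0,-0.0107],"twist": [0,0,0]}
    - {"travel": [0,0,-0.0533],"twist": [0,0,0]}
    - {"travel": [0,0,-0.1133],"twist": [0,0,0]}
    - {"travel": [0,0,-0.16],"twist": [0,0,0]}
    - {"travel": [0,0,-0.1733],"twist": [0,0,0]}

```text
clock: 22.5
tool_pos: [0.4452, -0.2891, 0.2379]
ee_rot: [179.9, 0.5, 130.7]
wrist_force: [1.2, -1.0, -0.5]
width: 0.667
finger_force: 64.8
```

Run:
```python
from fit import *
snapshot('top');snapshot('top')
im,d,cp=W('w15')
q=cloud(d,cp).reshape(-1,3)
cv2.imwrite('pics/w15.png',im[:,:,::-1])
to(.6034,-.3356,.235,130.7)
```

```text
tcp [ 0.4429 -0.2875  0.2324] [1.7999e+02 2.0000e-02 1.3075e+02] t 22.65
t 22.65 travel [-141.2   90.2   -2.6] twist [0.01 0.02 0.05] F [ 0.6 -0.1 -2.7] w 0.667
```

View pics/w15.png

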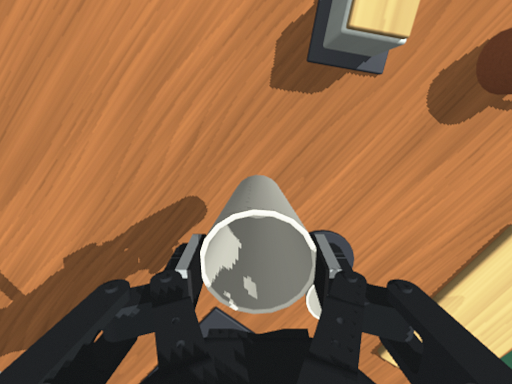

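Slim beaker held upright at (259,260), wide beaker on its slate at (330,290). Moving over it.

To row units: -141 mm is -0.188, -110 mm is -0.1467.

>>> carry_out:
  motion:
    - {"travel": [-0.04,0.0253,0],"twist": [0,0,0]}
    - {"travel": [-0.0933,0.06,0],"twist": [0,0,0]}
    - {"travel": [-0.1467,0.0933,0],"twist": [0,0,0]}
    - {"travel": [-0.188,0.12,0],"twist": [0,0,0]}
    - {"travel": [-0.188,0.12,0],"twist": [0,0,0]}

```text
clock: 23.15
tool_pos: [0.6057, -0.3357, 0.2272]
ee_rot: [-180.0, -0.3, 130.8]
wrist_force: [-0.6, 0.2, -2.0]
width: 0.668
finger_force: 64.9
```

```bash
cat > slim.py <<'E'
from fit import *
import sys
def go(tag,tz=.1047):
    im,d,cp=W(tag);s=observe();p=s['tool_pos']*1000;a=np.radians(s['ee_rot'][2]);e=np.array([[np.cos(a),np.sin(a)],[np.sin(a),-np.cos(a)]])
    h=p[2]-tz*1000
    q=cloud(d,cp).reshape(-1,3)*1000;X,Y=((q[:,:2]-p[:2])@e.T).T;l=q[:,2]-h
    out=[]
    for lo,hi in((5,35),(35,60),(60,80)):
        if h+hi<95 : continue
        r=20+10*l/105;m=(l>lo)&(l<hi)&(q[:,2]>95)&(X>3)&(X<32)&(np.abs(Y)<16)
        if m.sum()<30: continue
        f=least_squares(lambda c:np.hypot(X[m]-c[0],Y[m]-c[1])-r[m],[0,0],loss='soft_l1',f_scale=1);out.append((lo,hi,f.x.round(2).tolist(),int(m.sum()),round(np.abs(f.fun).mean(),2)))
    print('slim rel tcp (tool mm), by height:',*out,sep='\n ')
    m=(np.abs(q[:,2]-88)<3.5)&(np.hypot(X,Y)<45)&(X>0)
    # wide rim outer arc seen in front
    A=X[m];B=Y[m]
    if m.sum()>20:
        f=least_squares(lambda c:np.hypot(A-c[0],B-c[1])-32.5,[0,0],loss='soft_l1',f_scale=1);print('wide rim rel tcp',f.x.round(2),m.sum(),np.abs(f.fun).mean().round(2))
    print('F',s['wrist_force'].round(1),'h',h.round(1));return im
E
python3 - <<'E'
from slim import *
snapshot('top');snapshot('top')
im=go('w16');cv2.imwrite('pics/w16.png',im[:,:,::-1]);to(.6034,-.3356,.235,130.7)
E
```

```text
tcp [ 0.6016 -0.3347  0.2289] [-179.88   -0.35  130.76] t 23.3
slim rel tcp (tool mm), by height:
 (5, 35, [1.13, 0.43], 238, np.float64(0.15))
 (35, 60, [0.75, 0.61], 325, np.float64(0.15))
 (60, 80, [0.44, 0.78], 383, np.float64(0.15))
wide rim rel tcp [-2.23  0.89] 326 0.79
F [-0.8 -0.5 -2. ] h 124.2
t 23.3 travel [-1.8  0.8 -6.1] twist [-0.12 -0.35  0.06] F [-0.8 -0.5 -2. ] w 0.668
```

View pics/w16.png

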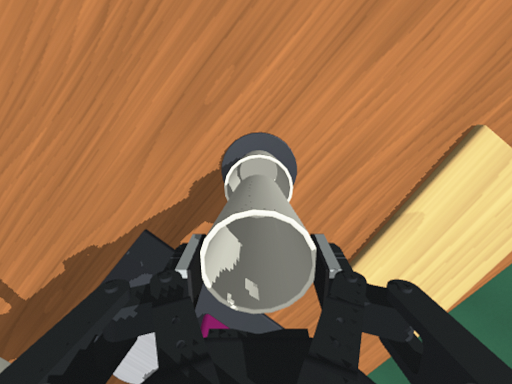

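Slim's foot is at about (258,180), over the wide beaker's mouth (258,182). A correction of about −3 mm in tool x, then into the mouth.

>>> carry_out:
  motion:
    - {"travel": [-0.004,0.0005,0.0133],"twist": [0,0,0]}
    - {"travel": [-0.004,0.0005,0.0333],"twist": [0,0,0]}
    - {"travel": [-0.004,0.0005,0.04],"twist": [0,0,0]}
    - {"travel": [-0.004,0.0005,0.04],"twist": [0,0,0]}
    - {"travel": [-0.004,0.0005,0.04],"twist": [0,0,0]}

```text
clock: 23.8
tool_pos: [0.6052, -0.3377, 0.2024]
ee_rot: [-180.0, -0.0, 130.7]
wrist_force: [-0.6, 0.4, -1.4]
width: 0.665
finger_force: 64.9
```

Run:
```python
from slim import *
snapshot('top');snapshot('top')
im=go('w17');to(.6034,-.3356,.1177,130.7)
```

```text
tcp [ 0.606  -0.338   0.2035] [1.7997e+02 9.0000e-02 1.3075e+02] t 23.95
slim rel tcp (tool mm), by height:
 (5, 35, [0.79, 0.18], 234, np.float64(0.11))
 (35, 60, [0.67, 0.34], 320, np.float64(0.13))
 (60, 80, [0.56, 0.44], 377, np.float64(0.12))
wide rim rel tcp [ 3.06 -0.28] 435 0.82
F [-0.6  0.2 -1.8] h 98.8
t 23.95 travel [ 3.6 -0.4 85.8] twist [0.03 0.09 0.05] F [-0.6  0.2 -1.8] w 0.666
```

To row units: 25 mm is 0.0333, 20 mm is 0.0267.

>>> carry_out:
  motion:
    - {"travel": [0.0027,-0.0005,0.0133],"twist": [0,0,0]}
    - {"travel": [0.0027,-0.0005,0.0267],"twist": [0,0,0]}
    - {"travel": [0.0027,-0.0005,0.0333],"twist": [0,0,0]}
    - {"travel": [0.0027,-0.0005,0.0333],"twist": [0,0,0]}
    - {"travel": [0.0027,-0.0005,0.0333],"twist": [0,0,0]}

```text
clock: 24.45
tool_pos: [0.6038, -0.3364, 0.177]
ee_rot: [-180.0, -0.1, 130.7]
wrist_force: [-0.6, 0.1, -1.7]
width: 0.667
finger_force: 64.9
```

>>> carry_out:
  motion:
    - {"travel": [0,0,0],"twist": [0,0,0]}
    - {"travel": [0,0,0],"twist": [0,0,0]}
    - {"travel": [0,0,0],"twist": [0,0,0]}
    - {"travel": [0,0,0],"twist": [0,0,0]}
    - {"travel": [0,0,0],"twist": [0,0,0]}

```text
clock: 24.95
tool_pos: [0.6041, -0.3365, 0.1778]
ee_rot: [180.0, 0.0, 130.7]
wrist_force: [-0.5, -0.8, -2.5]
width: 0.663
finger_force: 64.9
```

Run:
```python
from slim import *
im=go('w18');to(.6034,-.3356,.1177,130.7)
```

```text
tcp [ 0.604  -0.3365  0.1777] [1.8000e+02 1.0000e-02 1.3075e+02] t 25.0
slim rel tcp (tool mm), by height:
 (5, 35, [0.65, 0.26], 116, np.float64(0.11))
 (35, 60, [0.53, 0.39], 318, np.float64(0.12))
 (60, 80, [0.4, 0.5], 377, np.float64(0.13))
wide rim rel tcp [0.2  0.18] 559 1.75
F [-0.6  1.  -2.2] h 73.0
t 25.0 travel [ 1.1  0.1 60. ] twist [0.   0.01 0.05] F [-0.6  1.  -2.2] w 0.668
```

To row units: 48 mm is 0.064, 44 mm is 0.0587.

>>> carry_out:
  motion:
    - {"travel": [0,0,0.016],"twist": [0,0,0]}
    - {"travel": [0,0,0.032],"twist": [0,0,0]}
    - {"travel": [0,0,0.048],"twist": [0,0,0]}
    - {"travel": [0,0,0.0587],"twist": [0,0,0]}
    - {"travel": [0,0,0.064],"twist": [0,0,0]}

```text
clock: 25.5
tool_pos: [0.603, -0.3359, 0.1272]
ee_rot: [-179.9, -0.2, 130.7]
wrist_force: [-0.1, 0.2, -2.2]
width: 0.665
finger_force: 64.9
```

To row units: 6 mm is 0.008, 4 mm is 0.0053.

>>> carry_out:
  motion:
    - {"travel": [0,0,0],"twist": [0,0,0]}
    - {"travel": [0,0,0.0027],"twist": [0,0,0]}
    - {"travel": [0,0,0.0053],"twist": [0,0,0]}
    - {"travel": [0,0,0.008],"twist": [0,0,0]}
    - {"travel": [0,0,0.008],"twist": [0,0,0]}

```text
clock: 26.0
tool_pos: [0.604, -0.3364, 0.1235]
ee_rot: [-180.0, -0.0, 130.7]
wrist_force: [0.2, 0.2, -2.2]
width: 0.664
finger_force: 64.9
```

To row units: 4 mm is 0.0053, 3 mm is 0.004.

>>> carry_out:
  motion:
    - {"travel": [0,0,0.0013],"twist": [0,0,0]}
    - {"travel": [0,0,0.0027],"twist": [0,0,0]}
    - {"travel": [0,0,0.004],"twist": [0,0,0]}
    - {"travel": [0,0,0.0053],"twist": [0,0,0]}
    - {"travel": [0,0,0.0053],"twist": [0,0,0]}

```text
clock: 26.5
tool_pos: [0.6039, -0.3364, 0.1193]
ee_rot: [-180.0, -0.0, 130.8]
wrist_force: [0.0, 0.1, -1.3]
width: 0.661
finger_force: 64.9
```

>>> carry_out:
  motion:
    - {"travel": [0,0,0.0009],"twist": [0,0,0]}
    - {"travel": [0,0,0.0019],"twist": [0,0,0]}
    - {"travel": [0,0,0.0019],"twist": [0,0,0]}

```text
clock: 26.8
tool_pos: [0.6039, -0.3364, 0.118]
ee_rot: [-180.0, -0.0, 130.7]
wrist_force: [0.6, -0.1, -2.5]
width: 0.664
finger_force: 64.9
```

To row units: 1 mm is 0.0013, 0.5 mm is 0.0007.

>>> carry_out:
  motion:
    - {"travel": [0,0,0.0007],"twist": [0,0,0]}
    - {"travel": [0,0,0.0013],"twist": [0,0,0]}
    - {"travel": [0,0,0.0013],"twist": [0,0,0]}

```text
clock: 27.1
tool_pos: [0.6043, -0.3367, 0.1178]
ee_rot: [180.0, 0.0, 130.7]
wrist_force: [-0.5, -0.1, 1.6]
width: 0.663
finger_force: 65.1
```

To row units: 0.4 mm is 0.0005.

>>> carry_out:
  motion:
    - {"travel": [0,0,0.0005],"twist": [0,0,0]}
    - {"travel": [0,0,0.0005],"twist": [0,0,0]}

```text
clock: 27.3
tool_pos: [0.6044, -0.3368, 0.1178]
ee_rot: [180.0, 0.1, 130.7]
wrist_force: [-1.2, -0.0, 5.0]
width: 0.665
finger_force: 65.4
```

Seated at the predicted home height. Releasing and raising.

To row units: -1 mm is -0.0013.

>>> carry_out:
  motion:
    - {"travel": [0,0,0],"twist": [0,0,0]}
    - {"travel": [0,0,0],"twist": [0,0,0]}
    - {"travel": [0,0,0],"twist": [0,0,0]}
    - {"travel": [0,0,0],"twist": [0,0,0]}
    - {"travel": [0,0,-0.0013],"twist": [0,0,0]}
  fingers: 1

```text
clock: 27.8
tool_pos: [0.6038, -0.3363, 0.1174]
ee_rot: [-180.0, -0.0, 130.8]
wrist_force: [0.7, 0.8, 0.1]
width: 1.001
finger_force: 0.0
```

To row units: -150 mm is -0.2, -110 mm is -0.1467.

>>> carry_out:
  motion:
    - {"travel": [0,0,-0.04],"twist": [0,0,0]}
    - {"travel": [0,0,-0.0933],"twist": [0,0,0]}
    - {"travel": [0,0,-0.1467],"twist": [0,0,0]}
    - {"travel": [0,0,-0.2],"twist": [0,0,0]}
    - {"travel": [0,0,-0.2],"twist": [0,0,0]}

```text
clock: 28.3
tool_pos: [0.6073, -0.3385, 0.2769]
ee_rot: [179.8, 0.8, 130.7]
wrist_force: [1.0, -0.9, 2.2]
width: 1.001
finger_force: 0.0
```

Run:
```python
from fit import *
for _ in range(3): snapshot('top')
im,d,cp=W('w19');P=cloud(d,cp);m=np.hypot(P[...,0]-.604,P[...,1]+.336)<.05
m&=P[...,2]<.16
print('top z',np.percentile(P[m][:,2],[90,97,99.5]))
print('slim rim',rim(d,cp,(.604,-.336),.118,60,.05),'wide rim',rim(d,cp,(.604,-.336),.088,68,.036),'slate',disc(im,cp,(.605,-.335),47.5))
to(.4205,-.0955,.25,121.4)
```

```text
tcp [ 0.6033 -0.336   0.2662] [-1.7996e+02 -1.4000e-01  1.3075e+02] t 28.5
top z [0.11641813 0.1178614  0.11859018]
slim rim (579, 603.6, -335.9, 29.8, array([ 0.6036, -0.3356])) wide rim (446, 603.0, -335.4, 33.6, array([ 0.5995, -0.3312])) slate (array([ 605. , -336.1]), 134, np.float64(0.56))
t 28.5 travel [301.5  18.6  16.9] twist [-0.06 -0.13  9.35] F [-0.3  0.2 -0.9] w 0.996
```

Nested home: rim at 118 mm, concentric with the wide beaker. Now the caddy's angle, from above it.

To row units: 244 mm is 0.3253, 195 mm is 0.26, 9.4 degrees is 0.1567.

>>> carry_out:
  motion:
    - {"travel": [0.064,0.004,0],"twist": [0,0,0.0333]}
    - {"travel": [0.1293,0.008,0],"twist": [0,0,0.0667]}
    - {"travel": [0.1947,0.012,0],"twist": [0,0,0.1]}
    - {"travel": [0.26,0.016,0],"twist": [0,0,0.1333]}
    - {"travel": [0.3253,0.02,0],"twist": [0,0,0.1567]}

```text
clock: 29.0
tool_pos: [0.4535, -0.1401, 0.265]
ee_rot: [-179.8, -0.2, 121.2]
wrist_force: [0.5, 0.3, 0.2]
width: 1.0
finger_force: 0.0
```

To row units: 55 mm is 0.0733, 28 mm is 0.0373.

>>> carry_out:
  motion:
    - {"travel": [0.0373,0.0107,0.0227],"twist": [0,0,0]}
    - {"travel": [0.0733,0.0173,0.0227],"twist": [0,0,0]}
    - {"travel": [0.0733,0.0173,0.0227],"twist": [0,0,0]}
    - {"travel": [0.0733,0.0173,0.0227],"twist": [0,0,0]}
    - {"travel": [0.0733,0.0173,0.0227],"twist": [0,0,0]}

```text
clock: 29.5
tool_pos: [0.4386, -0.0886, 0.2501]
ee_rot: [-179.9, -0.0, 121.3]
wrist_force: [-0.6, 0.3, -0.4]
width: 1.002
finger_force: 0.0
```

Run:
```python
from fit import *
snapshot('top');snapshot('top')
im,d,cp=W('w20');to(.4205,-.0955,.25,121.4)
print('caddy',fitrect(lid(im,d,cp,(.42,-.095),.092),54,54,(420,-95,32)))
q=slate(im,cp,(.42,-.095),.075);print('sq',fitrect(q,90,90,(421,-95,31.7)),rect(q))
# silhouette-based slate sides: left/right/top dark-wood boundaries
Q=onplane(cp,.008);g=im.astype(int);dark=(g.max(-1)<110)&(g[...,0]-g[...,2]<8);c0=pix(np.array([.4205,-.0955,.008]),cp);print('centre px',c0)
u0,v0=int(c0[0]),int(c0[1])
def line(p):
    p=np.array(p,np.float32);vx,vy,x,y=cv2.fitLine(p,cv2.DIST_HUBER,0,.01,.01).ravel();return np.degrees(np.arctan2(vy,vx))%90,np.array([x,y])*1000
T=[Q[np.where(dark[v0-60:v0,u])[0][0]+v0-60,u,:2] for u in range(u0-28,u0+28)]
L=[Q[v,np.where(dark[v,u0-60:u0])[0][0]+u0-60,:2] for v in range(v0-30,v0)]
Rr=[Q[v,np.where(dark[v,u0:u0+60])[0][-1]+u0,:2] for v in range(v0-30,v0)]
for n,p in zip('TLR',(T,L,Rr)): print(n,line(p))
B=edge(im,cp,.009,lambda h:(h.min(-1)>100),(u0-20,u0+20),(v0-40,v0));print('base',B)
# front face plane of caddy
P=cloud(d,cp);m=(P[...,2]>.02)&(P[...,2]<.075)&(np.hypot(P[...,0]-.4205,P[...,1]+.0955)<.045);q=P[m][:,:2].astype(np.float32);print('face',len(q),line(q))
cv2.imwrite('pics/w20.png',cv2.resize(im[v0-90:v0+90,u0-100:u0+100,::-1],None,fx=3.3,fy=3.3,interpolation=cv2.INTER_CUBIC))
```

```text
tcp [ 0.4389 -0.0889  0.2506] [-1.7998e+02 -1.0000e-02  1.2129e+02] t 29.65
t 29.65 travel [  3.9 -19.2   0.6] twist [-0.02 -0.01 -0.11] F [0.2 0.2 0.4] w 1.002
caddy (array([419.7 , -95.8 ,  29.55,  -0.  ]), np.float64(0.77))
sq (array([422.01, -98.22,  31.26,  -0.  ]), np.float64(1.23)) (421.8, -96.2, 88.4, 86.3, 31.3)
centre px [242.87903963 161.19943271]Traceback (most recent call last):
  File "<stdin>", line 12, in <module>
IndexError: index 0 is out of bounds for axis 0 with size 0
```

Run:
```python
from fit import *
f=np.load('w20.npz');im,d=f['im'],f['d']
Q=onplane(f,.008);g=im.astype(int);dark=(g.max(-1)<110)&(g[...,0]-g[...,2]<8)
u0,v0=243,161
def line(p):
    p=np.array(p,np.float32);vx,vy,x,y=cv2.fitLine(p,cv2.DIST_HUBER,0,.01,.01).ravel();return round(np.degrees(np.arctan2(vy,vx))%90,2),len(p)
def first(b): w=np.where(b)[0];return w[0] if len(w) else None
T=[Q[v0-60+k,u,:2] for u in range(u0-28,u0+28) if (k:=first(dark[v0-60:v0,u])) is not None]
L=[Q[v,u0-60+k,:2] for v in range(v0-30,v0+20) if (k:=first(dark[v,u0-60:u0-20])) is not None]
R=[Q[v,u0+60-k,:2] for v in range(v0-30,v0+20) if (k:=first(dark[v,u0+60:u0+20:-1])) is not None]
for n,p in zip('TLR',(T,L,R)): print(n,line(p))
P=cloud(d,f);m=(P[...,2]>.02)&(P[...,2]<.075)&(np.hypot(P[...,0]-.4205,P[...,1]+.0955)<.045);print('face',line(P[m][:,:2]))
f4=np.load('w4.npz');P=cloud(f4['d'],f4);m=(P[...,2]>.02)&(P[...,2]<.075)&(np.hypot(P[...,0]-.4205,P[...,1]+.0955)<.045);print('face w4',line(P[m][:,:2]))
cv2.imwrite('pics/w20.png',cv2.resize(im[v0-50:v0+90,u0-80:u0+80,::-1],None,fx=4.2,fy=4.2,interpolation=cv2.INTER_CUBIC))
```

```text
T (np.float32(31.26), 56)
L (np.float32(31.29), 35)
R (np.float32(30.97), 50)
face (np.float32(31.26), 331)
face w4 (np.float32(31.4), 511)
```

View pics/w20.png

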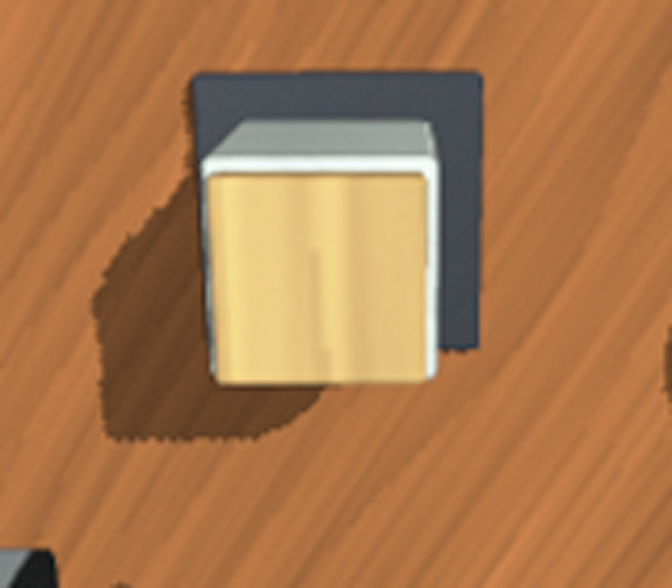

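The caddy at crop (320,270) is square to its slate: its face is at 31.3° and the slate's edges at 31.2°, with the centres about 1.5 mm apart. The gripper is clear, so I'm handing in.

```bash
python3 -c "
from rig import *
print(sign_off())"
```

```text
the job is handed in; nothing more can be done
None
```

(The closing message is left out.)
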